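Check the clasps of two biscuit tins and set them out for collection

ROBOT

A 7-joint arm with a two-finger parallel gripper is mounted at the origin on the work surface; the furniture and walls round the work are solid. World frame = base frame: x ahead of the robot, y to its left, z up, the work surface at z = 0. Lengths are in mm, angles in rad, forces in N, time in s.
With the tool pointing down it reaches from about 400 to 875 mm from the base axis. Payload 4.4 kg.
Tool frame: the origin (TCP) lies at the centre of the arm's flange, where the gripper is bolted on; the fingertips stand 173 mm ahead of it and the grasp point (between the pads) lies 155 mm ahead of it; z points along the fingers, y is the direction in which the jaws open and shut (so a half turn about z gives the same grasp; the last joint's range is limited). The gripper opens to 85 mm and grips with 20 to 120 N. Pads are 22 mm wide; open, the fingers measure 114 mm over their backs; the gripper's body (76 mm by 85 mm) begins 54 mm behind the grasp point. The pads swing forward as they close: fully open they stand 13 mm farther back than shut.
Start: joints at [-1.174, 0.628, 0.038, 1.517, -0.027, 0.996, -0.02], TCP at [290.181, 581.645, 404.713] pointing down, gripper open.
Joint ranges: [-3.06, 3.06], [-0.37, 2.12], [-1.25, 1.32], [0.18, 2.47], [-1.1, 4.24], [0.23, 1.98], [-2.94, 2.94]. Speed limits (rad/s): [2.57, 2.57, 3.14, 3.14, 3.14, 3.14, 3.14].

INTERFACE

Orientations are given as [roll, pitch, yaw] about the fixed x, y, z axes, in that order (R = Rz(yaw) Ry(pitch) Rx(roll)).
In Python, from cell import * gives the robot as it stands. The module is installed in compiled form; this text tells all that it offers.
- The arm moves only by the shell command python3 -m jog 'ROWS'. ROWS is JSON, one flat list of numbers, 5 for each row, row after row: the shift along the tool's x, y, z in mm, then the turn about the tool's z in degrees, then the finger opening in mm, from 0 to 85.4. A call has 1 to 20 rows; each row is the pose to reach, as a shift and turn from the pose commanded when the call began, along the tool's axes at that moment; what a row does not reach only later rows make up. A row lasts 1/12 s, in which the tool goes at most 41.7 mm and 7.16 degrees, less where a joint would pass 70% of its speed; a pose out of reach is approached as far as the arm can. A call with a gripper value outside its range is refused whole. The fingers move at their own pace and stop on an object; the grip force is fixed at half the most. Time passes only in rows, so rows that repeat a pose let the fingers close. It gives the time, the measured TCP pose, the force and the opening at its end, in the units of the state.
- read_state(): the state, without advancing time (a new reading comes with each control period).
- get_image(name): name is "scene" or "top" or "wrist"; returns (picture, depth): 384x512x3 uint8, blue, green, red; 384x512 float32, mm along the optical axis (not along the pixel's ray), 0 where there is no reading.
- camera_params(name): a dict with "K" (3x3 intrinsics, pixels), "dist_coeffs" ([k1, k2, p1, p2, k3] as OpenCV has them; the pictures are not rectified), "T" (4x4, takes a point from camera to world coordinates). Camera axes: x right, y up, looking along -z (the intrinsics and any distortion apply to the point x, -y, -z); pixel columns grow to the right and rows downward; lengths in mm; the calibration is good to about 2 mm. A picture is of the moment at which its call begins: read the wrist's pose just before it. camera_params takes no time and is no camera call; for the wrist camera it gives the pose at the moment of the call.
- finish_job(): hands the job in, once; it reports no verdict.
The state is a dict: "clock": time; "qpos": joint angles; "qd": joint speeds; "tau": joint torques, N m; "eef_pos": TCP position; "tool_rot": TCP orientation; "force": force on the tool from outside, world axes, zero at the start; "torque": the same for the moment, N m; "width": finger opening in mm.
Only numpy, scipy, OpenCV 4.12 (cv2) and the standard library are available. Lean on these libraries where they do the work, as an engineer would, in place of code of your own. Each camera call takes 0.05 s, during which the arm holds its last target.

TASK

The two packed biscuit tins may not have been snapped shut, so take them one at a time: tug the lid up by its wooden knob until the front of the tin comes about a centimetre off the counter, and if the lid gives instead, press it down until the clasp snaps and tug again. Then set that tin down, let go of the knob, take the tin round its body (never carry it by its lid), keep it upright and stand it on the wooden tray before you check the other one the same way. At the end both tins stand side by side, flat on the tray inside its rim, lids caught, and everything else on the counter is left where it was.

Things in the scene. Friction and masses are not known exactly. Their poses are not given: they have to be found in the camera images.
- tin_a_center (a point): white enamel biscuit tin, one of two alike: 84 mm front to back, 60 mm wide, body 44 mm high, 54 mm to the lid's top, about 0.5 kg packed. Raised panels on its sides (54 mm long, 8 to 34 mm above its foot) make it 66 mm wide where it is gripped, from above. Site: on its middle, 21 mm above its foot; x from front to back, y across, z up.
- knob_a (a point): turned wooden ball knob on that tin's lid near the front: 18 mm across, on a short neck, its top 21.5 mm above the lid's top. Site: the ball's centre, 12.5 mm above the lid's top, 29 mm in front of the tin's centre on the middle line; with the lid caught, 46 mm above tin_a_center (2 to 4 mm more if not caught). It pivots easily between two fingers.
- tin_a_rear (a point): middle of the rear bottom edge of the same tin, 42 mm behind its centre; rests on the counter at the start
- lid_a: its hinged lid, 84 x 60 x 10 mm, 80 g; origin on the hinge line, 43 mm behind the tin's centre and 44 mm above its foot. A sprung steel clasp at its front snaps under a ridge on the tin. Not caught, it looks nearly shut (front edge up to 5 mm high) and lifts with under 1 N; 6 to 10 N down at the knob snaps it (14 N is plenty). Caught, it has under 1 mm of play and holds 8 N.
- tin_a: the same tin as a whole, 0.43 to 0.65 kg; origin at its foot, under its centre. With the lid caught, a pull of 2.5 to 4 N up at the knob tips the tin about its rear edge.
- tin_b_center (a point): white enamel biscuit tin, the other of the two: 84 mm front to back, 60 mm wide, body 44 mm high, 54 mm to the lid's top, about 0.5 kg packed. Raised panels on its sides (54 mm long, 8 to 34 mm above its foot) make it 66 mm wide where it is gripped, from above. Site: on its middle, 21 mm above its foot; x from front to back, y across, z up.
- knob_b (a point): turned wooden ball knob on that tin's lid near the front: 18 mm across, on a short neck, its top 21.5 mm above the lid's top. Site: the ball's centre, 12.5 mm above the lid's top, 29 mm in front of the tin's centre on the middle line; with the lid caught, 46 mm above tin_b_center (2 to 4 mm more if not caught). It pivots easily between two fingers.
- tin_b_rear (a point): middle of the rear bottom edge of the same tin, 42 mm behind its centre; rests on the counter at the start
- lid_b: its hinged lid, 84 x 60 x 10 mm, 80 g; origin on the hinge line, 43 mm behind the tin's centre and 44 mm above its foot. A sprung steel clasp at its front snaps under a ridge on the tin. Not caught, it looks nearly shut (front edge up to 5 mm high) and lifts with under 1 N; 6 to 10 N down at the knob snaps it (14 N is plenty). Caught, it has under 1 mm of play and holds 8 N.
- tin_b: the same tin as a whole, 0.43 to 0.65 kg; origin at its foot, under its centre. With the lid caught, a pull of 2.5 to 4 N up at the knob tips the tin about its rear edge.
- wood_tray: dark brown wooden tray, 150 x 225 mm, fixed; rim 18 mm high, floor about 9 mm above the counter, 109 x 190 mm inside the rim. Origin: centre of its underside; y along its length, x across it (away from the robot). Both tins fit side by side along it, e.g. centres 46 mm either side of its middle, fronts to the robot.
- jam_jar: bystander, to be left alone: small glass jar of red jam with a yellow lid, 62 mm across, 85 mm high; origin under its centre
- card_reader: bystander, to be left alone: small flat white square card reader, 68 x 68 x 14 mm; origin under its centre
- price_stand: bystander, to be left alone: small bent black price stand, 47 x 88 x 58 mm; origin under its centre

How it is judged:
By the outcome, as a careful person would: the job done as asked, in the order asked, and still so for the second after the job is handed in, with the robot touching nothing.
It also fails if it takes over 72 s, if anything falls off the work surface, if the arm or the gripper's body presses on something with over 40 N, if the wrist force passes 120 N, or if a joint passes its speed limit or range.

## Working session

There is one attempt and no reset: what is moved stays moved. The work goes in short steps, Python scripts to look and compute and a shell command to move; the robot and the scene stay as the last step left them, time stands still between calls to the robot, and variables do not carry over. Pictures are saved under pics/ and viewed, and the job is handed in when it is done.

```bash
ls; mkdir -p pics; python3 - <<'E'
from cell import *
import cv2
s=read_state();print(s)
for n in("scene","top"):
    p,d=get_image(n);cv2.imwrite(f"pics/{n}0.png",p)
    import numpy as np
    np.save(f"pics/{n}0.npy",d)
    c=camera_params(n);print(n,c)
E
```

```text
pics
{'clock': 0.0, 'qpos': array([-1.17374543,  0.629323  ,  0.03846484,  1.51839104, -0.0269755 ,
        0.99626546, -0.02002842]), 'qd': array([ 0.00024053,  0.0006963 ,  0.00056261, -0.0015782 , -0.00146647,
       -0.00017171, -0.00103953]), 'tau': array([ 9.28581831e-04, -5.63385093e+01,  1.22673254e+00, -1.93446118e+01,
        1.10536566e-02,  1.07129026e-02, -2.10249533e-05]), 'eef_pos': array([290.07541044, 581.3487133 , 403.79681553]), 'tool_rot': array([-3.13972524e+00,  5.78030181e-05,  2.67870769e+00]), 'force': array([ 0.29445116,  0.78154994, -1.39872095]), 'torque': array([0.01478251, 0.02652064, 0.00319034]), 'width': 85.23872376355477}
scene {'K': array([[433.26759917,   0.        , 251.18729478],
       [  0.        , 433.26759917, 183.63860628],
       [  0.        ,   0.        ,   1.        ]]), 'dist_coeffs': array([-0.04797508,  0.        ,  0.        ,  0.        ,  0.        ]), 'T': array([[ 8.44852547e-01,  4.13040452e-01, -3.40031998e-01,
         1.19105988e+02],
       [-5.34914636e-01,  6.63458233e-01, -5.23153424e-01,
        -4.95079014e+02],
       [ 9.51350178e-03,  6.23875595e-01,  7.81465761e-01,
         8.36683627e+02],
       [ 0.00000000e+00,  0.00000000e+00,  0.00000000e+00,
         1.00000000e+00]])}
top {'K': array([[356.67316387,   0.        , 262.66085615],
       [  0.        , 356.67316387, 196.05752602],
       [  0.        ,   0.        ,   1.        ]]), 'dist_coeffs': array([-0.04937109,  0.        ,  0.        ,  0.        ,  0.        ]), 'T': array([[-2.42353380e-02,  9.88645400e-01, -1.48300108e-01,
         3.12134368e+02],
       [-9.98826889e-01, -3.01668756e-02, -3.78788367e-02,
        -4.30905695e+00],
       [-4.19224886e-02,  1.47208129e-01,  9.88216713e-01,
         9.25429407e+02],
       [ 0.00000000e+00,  0.00000000e+00,  0.00000000e+00,
         1.00000000e+00]])}
```

View pics/scene0.png

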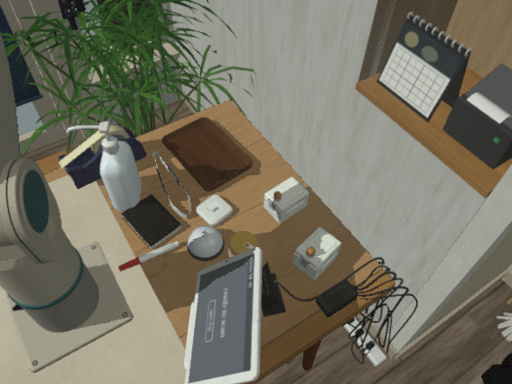

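View pics/top0.png

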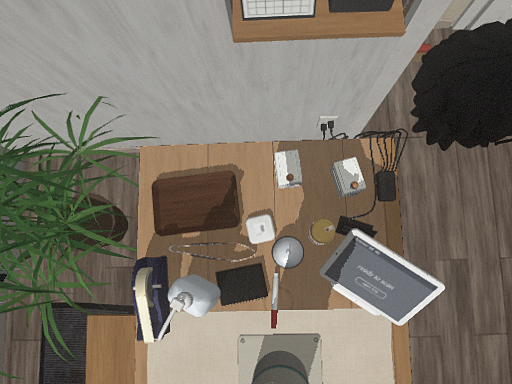

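```bash
cat > h.py <<'E'
import numpy as np, cv2
from cell import *
def cloud(d,c):
    h,w=d.shape
    uv=np.stack(np.meshgrid(np.arange(w),np.arange(h)),-1).reshape(-1,1,2).astype(np.float64)
    n=cv2.undistortPoints(uv,c['K'],c['dist_coeffs']).reshape(h,w,2)
    P=np.stack([n[...,0]*d,-n[...,1]*d,-d],-1)
    W=P@c['T'][:3,:3].T+c['T'][:3,3]
    W[d<=0]=np.nan
    return W
def proj(P,c):
    P=np.atleast_2d(np.asarray(P,float)); T=c['T']
    q=(P-T[:3,3])@T[:3,:3]; q=q*[1,-1,-1]
    return cv2.projectPoints(q.reshape(-1,1,3),np.zeros(3),np.zeros(3),c['K'],c['dist_coeffs'])[0].reshape(-1,2)
E
python3 - <<'E'
from h import *
np.set_printoptions(precision=1,suppress=True)
for n in("top","scene"):
    c=camera_params(n);d=np.load(f"pics/{n}0.npy");W=cloud(d,c);np.save(f"pics/{n}0W.npy",W)
    print(n,proj([[290,581,404],[290,581,230]],c).round())
    pts={"top":[(288,150),(288,170),(290,178),(345,165),(354,185),(350,178),(197,203),(157,203),(240,200),(197,172),(197,233),(260,228),(322,232),(288,250),(355,228),(287,100),(320,20),(280,138),(370,100),(388,185)],"scene":[(277,195),(290,190),(310,250),(320,243),(210,150)]}[n]
    for u,v in pts: print((u,v),W[v,u])
p=cv2.imread("pics/top0.png");cv2.imwrite("pics/topc.png",cv2.resize(p[130:290,140:420],None,fx=2.8,fy=2.8,interpolation=cv2.INTER_CUBIC))
p=cv2.imread("pics/scene0.png");cv2.imwrite("pics/scenec.png",cv2.resize(p[150:300,190:390],None,fx=4,fy=4,interpolation=cv2.INTER_CUBIC))
E
```

```text
top [[-91. 269.]
 [ -9. 265.]]
(288, 150) [558.9 -37.6  50.9]
(288, 170) [506.3 -35.6  55.6]
(290, 178) [481.8 -39.1  75.8]
(345, 165) [ 513.5 -176.6   59.5]
(354, 185) [ 459.4 -191.6   77.8]
(350, 178) [ 480.2 -186.8   60.3]
(197, 203) [436.4 203.   10. ]
(157, 203) [439.2 309.   12.1]
(240, 200) [442.1  90.8   1.8]
(197, 172) [521.5 205.6  -0.1]
(197, 233) [358.9 205.6  -2.3]
(260, 228) [366.6  39.4  14.6]
(322, 232) [ 349.  -108.6   86.7]
(288, 250) [309.4 -28.7  61.6]
(355, 228) [ 352.8 -171.8  150.9]
(287, 100) [ 807.8  -50.7 -213.8]
(320, 20) [ 839.9 -119.9  164.5]
(280, 138) [ 807.1  -29.5 -625.9]
(370, 100) [ 810.6 -337.1 -244.5]
(388, 185) [ 464.8 -287.4   31.7]
scene [[ 59. -43.]
 [ 81.  25.]]
(277, 195) [481.4 -42.7  75.6]
(290, 190) [523.3 -35.9  57.5]
(310, 250) [ 458.4 -193.    77.6]
(320, 243) [ 494.6 -183.3   58.8]
(210, 150) [447.7 209.5  10.2]
```

View pics/topc.png

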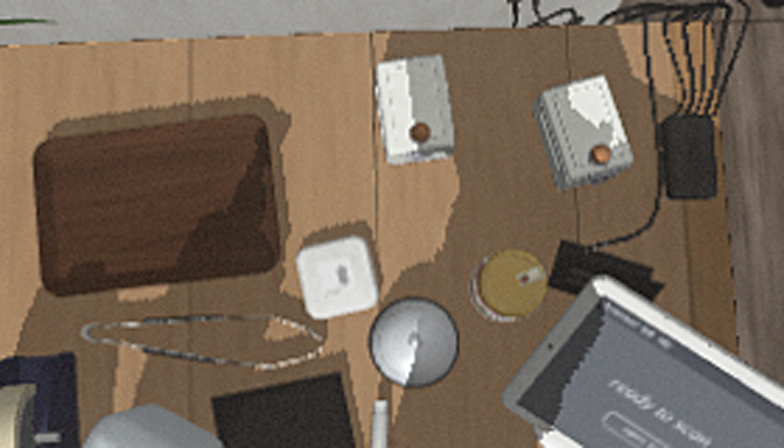

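View pics/scenec.png

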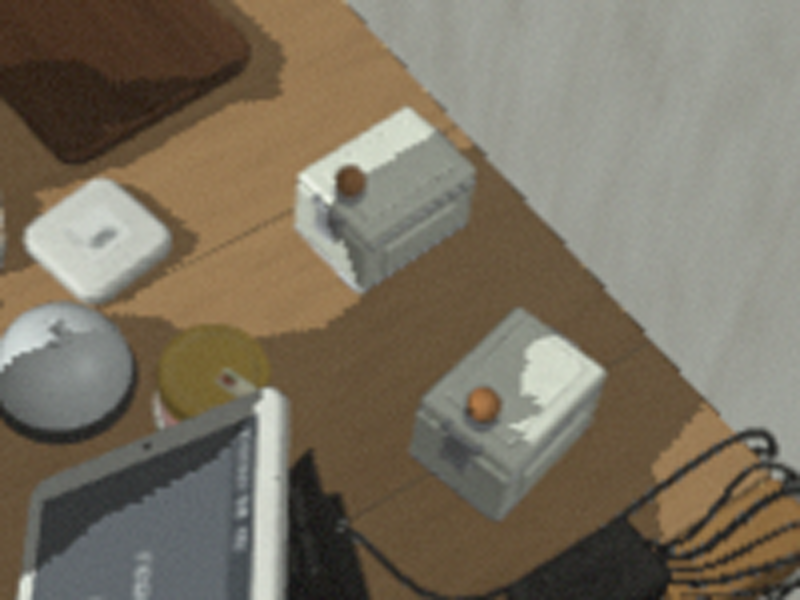

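```bash
python3 - <<'E'
from h import *
np.set_printoptions(precision=1,suppress=True)
for n in("top","scene"):
    W=np.load(f"pics/{n}0W.npy").reshape(-1,3)
    print(n)
    for nm,(x,y) in dict(L=(520,-38),R=(495,-183)).items():
        m=(abs(W[:,0]-x)<70)&(abs(W[:,1]-y)<60)
        top=W[m&(W[:,2]>46)&(W[:,2]<66)]
        kn=W[m&(W[:,2]>67)]
        print(nm,len(top),cv2.minAreaRect(top[:,:2].astype(np.float32)), np.percentile(top,[1,99],axis=0))
        A=np.c_[top,np.ones(len(top))];co=np.linalg.lstsq(np.c_[top[:,:2]-[x,y],np.ones(len(top))],top[:,2],rcond=None)[0];print(' plane',np.array2string(co,precision=4))
        print(' knob',len(kn),kn.mean(0),kn[:,2].max(), (kn[:,:2].min(0)+kn[:,:2].max(0))/2)
    W2=np.load(f"pics/{n}0W.npy").reshape(-1,3)
    m=(abs(W2[:,0]-440)<110)&(abs(W2[:,1]-205)<150)&(W2[:,2]>13)&(W2[:,2]<25)
    # keep tray: connected by region
    t=W2[m&(W2[:,1]>80)&(W2[:,0]>355)];print(len(t),cv2.minAreaRect(t[:,:2].astype(np.float32)))
    # floor
    m=(abs(W2[:,0]-440)<20)&(abs(W2[:,1]-205)<40);print('floor',np.nanmean(W2[m],0))
    m=(abs(W2[:,0]-440)<20)&(abs(W2[:,1]-30)<20);print('counter',np.nanmean(W2[m],0))
E
```

```text
top
L 781 ((513.6840209960938, -35.38214111328125), (91.20811462402344, 60.73929214477539), 5.074025630950928) [[469.4 -66.1  49.2]
 [557.1  -4.3  59.7]]
 plane [ 0.0091 -0.004  55.7282]
 knob 42 [484.7 -37.6  73.9] 79.17123157813069 [485.  -38.1]
R 817 ((486.73724365234375, -186.87594604492188), (90.62567901611328, 61.83877182006836), 14.04436206817627) [[ 442.8 -220.3   49.7]
 [ 531.7 -150.9   62.2]]
 plane [-0.0333 -0.0188 57.3192]
 knob 42 [ 459.8 -191.9   77. ] 81.6343362819689 [ 460.2 -193.3]
887 ((435.5406494140625, 207.54763793945312), (150.31939697265625, 224.4456787109375), 5.366425037384033)
floor [439.9 204.4   7.2]
counter [440.3  30.4   1. ]
scene
L 802 ((513.4244384765625, -36.335166931152344), (90.82357788085938, 61.73109436035156), 6.236824989318848) [[469.8 -67.4  47.2]
 [557.6  -5.7  59.7]]
 plane [ 0.0117  0.028  55.3312]
 knob 50 [484.5 -40.2  73. ] 78.33546387784486 [485.8 -38.9]
R 989 ((487.145751953125, -186.07012939453125), (91.66694641113281, 59.49136734008789), 14.15356159210205) [[ 442.9 -221.6   48.9]
 [ 531.  -153.    62.2]]
 plane [-0.0224  0.0085 57.0773]
 knob 63 [ 459.9 -194.8   75.7] 81.44590484829314 [ 462.1 -194. ]
702 ((435.794189453125, 207.54116821289062), (152.37960815429688, 228.49310302734375), 5.955185890197754)
floor [440.1 204.4   7.2]
counter [439.9  29.5   0.9]
```

```bash
cat >> h.py <<'E'
from scipy.spatial.transform import Rotation as Rn
def rel(x,y,z,yawdeg):
    s=read_state();R=Rn.from_euler('xyz',s['tool_rot']).as_matrix()
    d=R.T@(np.array([x,y,z])-s['eef_pos'])
    yaw=np.degrees(s['tool_rot'][2]); t=-((yawdeg-yaw+90)%180-90)
    print('shift',d.round(1),'turn',round(t,2),'| pos',s['eef_pos'].round(1),'rpy',np.degrees(s['tool_rot']).round(2),'F',s['force'].round(2),'w',round(s['width'],1),'t',round(s['clock'],2))
E
python3 -c "
from h import *
rel(484.5,-39,300,5.8)"
```

```text
shift [-451.  -468.1  104.7] turn -32.32 | pos [290.  581.4 403.9] rpy [-179.9    -0.    153.48] F [-0.59 -0.7  -0.33] w 85.4 t 0.1
```

```bash
python3 -m jog '[-25,-26,5,-2,40,-50,-52,11,-4,40,-76,-79,17,-6,40,-101,-105,24,-8,40,-127,-132,30,-10,40,-152,-158,36,-12,40,-178,-184,42,-14,40,-203,-210,48,-16,40,-228,-237,54,-18,40,-254,-263,60,-20,40,-279,-289,66,-22,40,-304,-315,72,-24,40,-330,-342,78,-26,40,-355,-368,84,-28,40,-380,-394,90,-30,40,-405,-420,95,-32,40,-430,-446,100,-32.3,40,-451,-468,104,-32.3,40,-451,-468,104,-32.3,40]'; python3 - <<'E'
from h import *
rel(484.5,-39,232,5.8)
c=camera_params("wrist");p,d=get_image("wrist");cv2.imwrite("pics/w1.png",p)
W=cloud(d,c);np.save("pics/w1W.npy",W);print(c['T'].round(2))
E
```

```text
clock: 1.68
eef_pos: [485.7, -45.5, 299.8]
tool_rot: [-3.138, -0.0, -3.051]
force: [0.7, -0.7, -0.4]
width: 40.3
shift [ 0.6  6.9 67.7] turn -0.61 | pos [485.7 -45.5 299.8] rpy [-1.7979e+02 -2.0000e-02 -1.7481e+02] F [ 0.68 -0.69 -0.4 ] w 40.3 t 1.68
[[-9.0000e-02 -9.6000e-01 -2.6000e-01  4.1867e+02]
 [ 1.0000e+00 -9.0000e-02 -2.0000e-02 -5.0730e+01]
 [-0.0000e+00 -2.7000e-01  9.6000e-01  2.6860e+02]
 [ 0.0000e+00  0.0000e+00  0.0000e+00  1.0000e+00]]
```

View pics/w1.png

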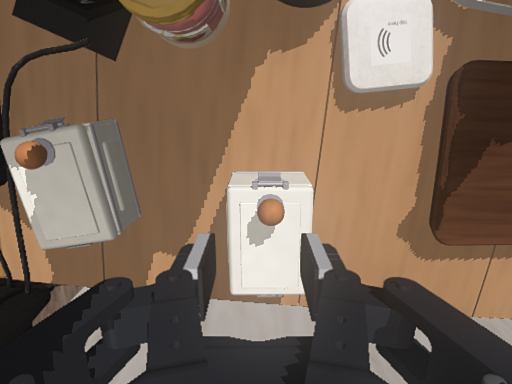

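The wrist view shows the left tin at px (270,235) with its knob at (271,211), and the right tin at (75,185) with its knob at (31,154).

```bash
python3 - <<'E'
from h import *
np.set_printoptions(precision=2,suppress=True)
W=np.load("pics/w1W.npy")
for nm,sl in dict(L=(slice(165,300),slice(220,325)),R=(slice(110,252),slice(0,142))).items():
    w=W[sl].reshape(-1,3);kn=w[(w[:,2]>66)&(w[:,2]<90)]
    if nm=='L': kn=kn[abs(kn[:,0]-485)<14]
    print(nm,len(kn),kn.min(0),kn.max(0),kn.mean(0))
    if len(kn)>20:
        r=np.linalg.lstsq(np.c_[2*kn,np.ones(len(kn))],(kn**2).sum(1),rcond=None)[0];print(' sphere',r[:3],np.sqrt(r[3]+r[:3]@r[:3]))
    t=w[(w[:,2]>48)&(w[:,2]<63)]
    c=np.linalg.lstsq(np.c_[t[:,:2]-t[:,:2].mean(0),np.ones(len(t))],t[:,2],rcond=None)[0]
    print(cv2.minAreaRect(t[:,:2].astype(np.float32)),'plane',c)
    for a in(0,):
        pass
E
python3 -c "
from h import *
rel(484.5,-39,232,5.8)"
```

```text
L 583 [476.71 -45.97  66.15] [493.51 -28.33  76.72] [483.84 -37.49  72.5 ]
 sphere [485.46 -37.16  67.05] 8.615736130341489
((512.8909301757812, -34.926856994628906), (89.77565002441406, 60.6414680480957), 3.6586642265319824) plane [ 0.01  0.01 54.67]
R 721 [ 451.97 -198.47   66.36] [ 469.47 -182.63   80.07] [ 459.88 -188.51   74.98]
 sphere [ 460.78 -191.28   70.71] 8.363460364547802
((486.9264831542969, -184.65823364257812), (90.46945190429688, 61.23883056640625), 14.042121887207031) plane [-0.03 -0.03 56.48]
shift [ 0.2  3.5 68. ] turn -0.44 | pos [485.1 -42.3 300. ] rpy [-1.7992e+02 -5.0000e-02 -1.7464e+02] F [-0.17  0.75  0.26] w 40.1 t 1.73
```

```bash
python3 -c "
from h import *
rel(485.4,-37.8,231.5,5.2)"; python3 -m jog '[0,4,20,0,40,0,4,40,0,40,0,4,55,0,40,0,4,62,0,40,0,4,62,0,40,0,4,62,0,40]';python3 -c "
from h import *
rel(485.4,-37.8,231,5.2)"
```

```text
shift [-0.8  4.6 68.5] turn 0.16 | pos [485.1 -42.3 300. ] rpy [-1.7992e+02 -5.0000e-02 -1.7464e+02] F [-0.17  0.75  0.26] w 40.1 t 1.73
clock: 2.23
eef_pos: [484.3, -33.8, 238.8]
tool_rot: [3.141, -0.001, -3.04]
force: [0.2, 0.3, 0.2]
width: 40.1
shift [-0.7 -4.1  7.8] turn 0.65 | pos [484.3 -33.8 238.8] rpy [ 1.7998e+02 -3.0000e-02 -1.7415e+02] F [0.17 0.26 0.21] w 40.1 t 2.23
```

```bash
python3 -m jog '[-0.7,-4,4,0.6,40,-0.7,-4,7.5,0.6,40,-0.7,-4,7.5,0.6,40,-0.7,-4,7.5,0.6,40]';python3 -c "
from h import *
rel(485.4,-37.8,231,5.2)
p,d=get_image('wrist');cv2.imwrite('pics/w2.png',p)"
```

```text
clock: 2.57
eef_pos: [485.5, -38.5, 231.4]
tool_rot: [-3.142, 0.0, -3.052]
force: [0.0, -0.0, 0.5]
width: 40.3
shift [0.1 0.8 0.4] turn -0.04 | pos [485.5 -38.5 231.4] rpy [-1.8000e+02  2.0000e-02 -1.7484e+02] F [ 0.04 -0.04  0.51] w 40.3 t 2.57
```

View pics/w2.png

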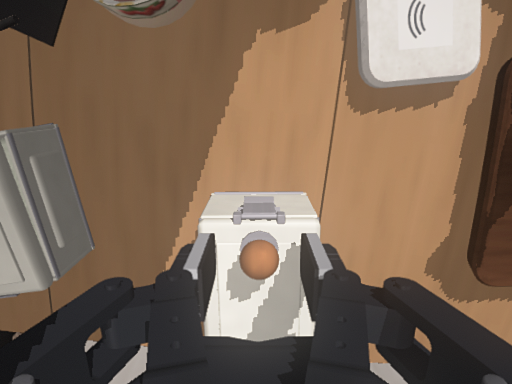

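```bash
python3 -m jog '[0,0.5,0,0,10,0,0.5,0,0,10,0,0.5,0,0,10,0,0.5,0,0,10,0,0.5,0,0,10,0,0.5,0,0,10]';python3 -c "
from h import *
rel(485.4,-37.8,231,5.2)
p,d=get_image('wrist');cv2.imwrite('pics/w3.png',p);rel(485.4,-37.8,231,5.2)"
```

```text
clock: 3.12
eef_pos: [485.5, -38.0, 231.5]
tool_rot: [-3.141, 0.0, -3.051]
force: [-0.8, -0.3, 5.5]
width: 13.7
shift [0.1 0.2 0.5] turn -0.02 | pos [485.5 -38.  231.5] rpy [-1.7999e+02  2.0000e-02 -1.7482e+02] F [-0.81 -0.29  5.55] w 13.7 t 3.12
shift [0.1 0.2 0.5] turn -0.02 | pos [485.5 -38.  231.5] rpy [-1.7999e+02  2.0000e-02 -1.7482e+02] F [-1.62 -0.11  6.19] w 13.9 t 3.17
```

View pics/w3.png

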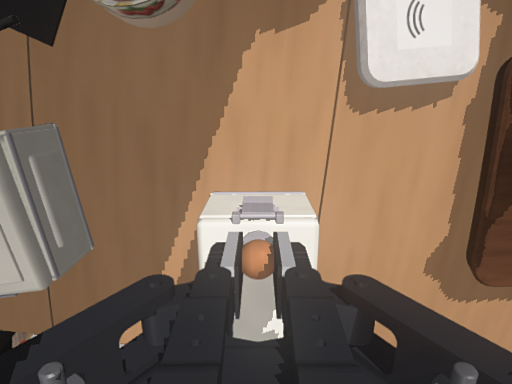

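```bash
python3 - <<'E'
from h import *
np.set_printoptions(precision=1,suppress=True)
c=camera_params("wrist");p,d=get_image("wrist");W=cloud(d,c);np.save('pics/w3W.npy',W)
for u,v in[(232,238),(233,260),(240,245),(285,245),(283,238),(280,260),(258,262),(258,270),(258,240),(215,235),(300,235)]: print((u,v),W[v,u])
w=W[200:320,225:295].reshape(-1,3)
k=W[242:278,244:274].reshape(-1,3);k=k[k[:,2]>60]
r=np.linalg.lstsq(np.c_[2*k,np.ones(len(k))],(k**2).sum(1),rcond=None)[0];print(' sphere',r[:3],np.sqrt(r[3]+r[:3]@r[:3]),k.max(0))
cv2.imwrite('pics/w3z.png',cv2.resize(p[200:330,190:330],None,fx=5,fy=4.5,interpolation=cv2.INTER_CUBIC))
rel(485.4,-37.8,231,5.2)
E
```

```text
(232, 238) [475.4 -49.1  69.1]
(233, 260) [475.4 -47.2  89.4]
(240, 245) [475.1 -45.3  76.3]
(285, 245) [473.1 -26.9  77.1]
(283, 238) [473.2 -27.1  69.6]
(280, 260) [473.6 -29.7  90. ]
(258, 262) [483.1 -37.1  74.4]
(258, 270) [486.5 -36.8  75.2]
(258, 240) [476.7 -37.7  66. ]
(215, 235) [481.2 -58.1  54. ]
(300, 235) [477.7 -17.1  53.4]
 sphere [485.5 -37.   67. ] 8.679386149482829 [493.7 -29.2  76.7]
shift [0.1 0.2 0.5] turn -0.02 | pos [485.5 -38.  231.5] rpy [-180.     0.  -174.8] F [ 0.1 -0.6  6. ] w 14.2 t 3.22
```

View pics/w3z.png

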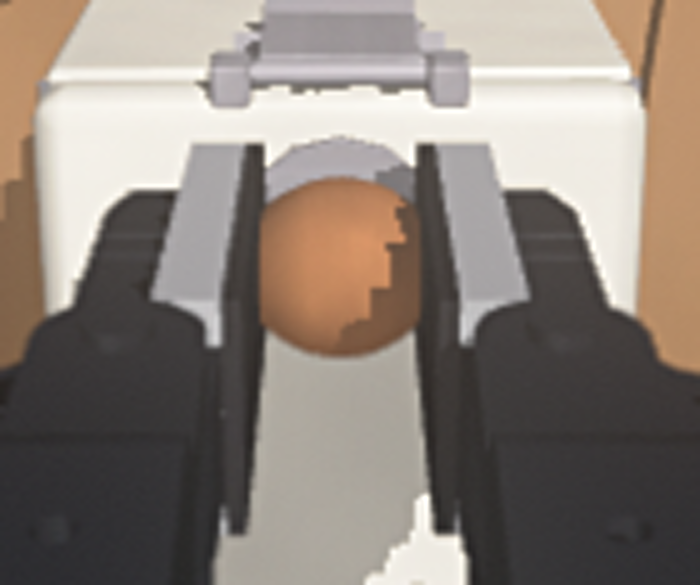

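```bash
python3 -m jog '[-0.3,0,-0.5,0,10,-0.7,0,-1,0,10,-1.2,0,-1.5,0,10,-1.6,0,-2,0,10,-2,0,-2.5,0,10,-2.5,0,-3,0,10,-2.8,0,-3.3,0,10,-2.8,0,-3.3,0,10]';python3 -c "
from h import *
rel(485.4,-37.8,231,5.2)
p,d=get_image('wrist');cv2.imwrite('pics/w4.png',p);rel(485.4,-37.8,231,5.2)"
```

```text
clock: 3.88
eef_pos: [488.0, -37.7, 234.4]
tool_rot: [3.142, -0.001, -3.051]
force: [-2.0, -0.2, -3.2]
width: 14.1
shift [2.6 0.1 3.4] turn -0.02 | pos [488.  -37.7 234.4] rpy [ 1.8000e+02 -5.0000e-02 -1.7482e+02] F [-2.03 -0.21 -3.17] w 14.1 t 3.88
shift [2.6 0.1 3.4] turn -0.02 | pos [488.  -37.7 234.4] rpy [ 1.8000e+02 -4.0000e-02 -1.7482e+02] F [-1.84 -0.69 -3.52] w 14.2 t 3.93
```

View pics/w4.png

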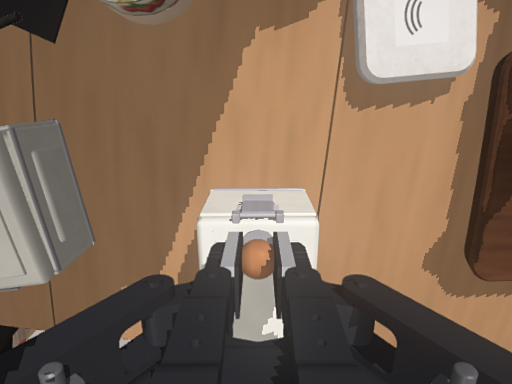

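```bash
python3 -m jog '[-0.5,0,-0.5,0,10,-1,0,-1,0,10,-1.6,0,-1.5,0,10,-2.2,0,-2,0,10,-2.8,0,-2.5,0,10,-3.4,0,-3,0,10,-4,0,-3.6,0,10,-4.6,0,-4.2,0,10,-5.2,0,-4.8,0,10,-5.6,0,-5.2,0,10,-5.6,0,-5.2,0,10]';python3 -c "
from h import *
rel(485.4,-37.8,231,5.2)
p,d=get_image('wrist');cv2.imwrite('pics/w5.png',p)
p,d=get_image('scene');cv2.imwrite('pics/s5.png',cv2.resize(p[150:300,190:390],None,fx=4,fy=4,interpolation=cv2.INTER_CUBIC))
np.save('pics/s5W.npy',cloud(d,camera_params('scene')))
rel(485.4,-37.8,231,5.2)"
```

```text
clock: 4.85
eef_pos: [494.1, -37.0, 239.8]
tool_rot: [3.141, 0.001, -3.051]
force: [0.3, -0.6, -5.9]
width: 13.9
shift [8.7 0.  8.8] turn -0.01 | pos [494.1 -37.  239.8] rpy [ 1.7999e+02  4.0000e-02 -1.7481e+02] F [ 0.28 -0.62 -5.87] w 13.9 t 4.85
shift [8.5 0.1 8.7] turn -0.01 | pos [493.9 -37.1 239.7] rpy [ 1.8000e+02  1.0000e-02 -1.7481e+02] F [-0.08  1.49 -6.56] w 13.9 t 4.95
```

View pics/w5.png

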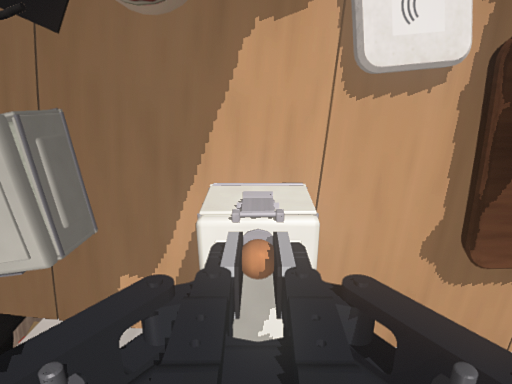

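View pics/s5.png

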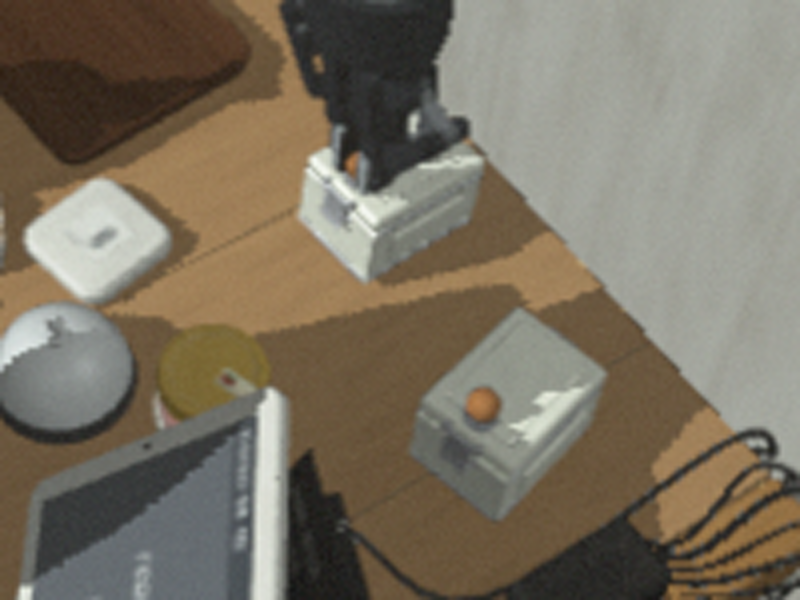

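```bash
python3 - <<'E'
from h import *
np.set_printoptions(precision=2,suppress=True)
for f in('scene0W','s5W'):
    W=np.load(f'pics/{f}.npy')
    # right side face & lid edges: rear right lid corner near px (308,193)->orig; list points along lid right edge and body bottom
    for u,v in[(283,215),(309,195),(300,186),(308,205),(283,221),(285,210),(303,198)]: print(f,(u,v),W[v,u])
c=camera_params("wrist");p,d=get_image("wrist");W=cloud(d,c)
w=W[180:345,195:325].reshape(-1,3)
t=w[(w[:,2]>45)&(w[:,2]<75)]
for rng in [(205,228),(300,315)]:
    pass
for col in(206,212,305,312): print(col,[(r,W[r,col].round(1).tolist()) for r in range(190,290,14)])
for col in(250,262): print(col,[(r,W[r,col].round(1).tolist()) for r in range(285,336,12)])
rel(485.4,-37.8,231,5.2)
E
```

```text
scene0W (283, 215) [483.96 -67.86  27.01]
scene0W (309, 195) [583.68 -38.62  -0.52]
scene0W (300, 186) [552.76 -35.17  51.74]
scene0W (308, 205) [563.16 -61.68   0.22]
scene0W (283, 221) [485.08 -69.04   3.19]
scene0W (285, 210) [488.33 -67.54  42.98]
scene0W (303, 198) [541.86 -62.74  44.45]
s5W (283, 215) [484.67 -67.03  25.43]
s5W (309, 195) [560.42 -61.48  41.4 ]
s5W (300, 186) [492.15 -99.46 161.46]
s5W (308, 205) [563.42 -61.43  -0.28]
s5W (283, 221) [485.18 -68.93   2.97]
s5W (285, 210) [489.02 -66.74  41.5 ]
s5W (303, 198) [543.52 -61.04  41.33]
206 [(190, [485.0, -71.5, -1.2]), (204, [480.6, -65.0, 42.4]), (218, [482.2, -62.3, 59.4]), (232, [488.2, -61.6, 62.5]), (246, [nan, nan, nan]), (260, [489.0, -57.5, 89.3]), (274, [482.4, -54.4, 111.9]), (288, [483.8, -53.4, 118.1])]
212 [(190, [478.8, -64.9, 19.8]), (204, [480.6, -61.9, 41.6]), (218, [481.6, -59.3, 60.3]), (232, [487.6, -58.6, 63.2]), (246, [488.4, -56.7, 77.0]), (260, [488.2, -54.9, 90.5]), (274, [481.7, -52.3, 112.7]), (288, [482.9, -51.4, 119.1])]
305 [(190, [473.2, -9.9, 22.4]), (204, [475.9, -12.4, 42.3]), (218, [477.3, -14.8, 61.1]), (232, [483.8, -14.3, 62.9]), (246, [491.7, -13.0, 61.4]), (260, [485.0, -17.9, 90.3]), (274, [478.5, -22.1, 113.7]), (288, [479.8, -22.8, 120.1])]
312 [(190, [478.5, -1.3, -0.7]), (204, [475.2, -8.9, 43.6]), (218, [477.4, -11.2, 59.9]), (232, [483.8, -10.7, 62.1]), (246, [491.1, -9.7, 62.2]), (260, [499.0, -8.5, 61.2]), (274, [480.0, -19.0, 110.5]), (288, [nan, nan, nan])]
250 [(285, [515.8, -38.1, 61.2]), (297, [523.4, -37.5, 60.2]), (309, [530.5, -36.9, 60.6]), (321, [539.0, -36.2, 59.1]), (333, [547.3, -35.5, 58.4])]
262 [(285, [515.1, -32.0, 61.4]), (297, [522.4, -31.3, 61.0]), (309, [530.8, -30.5, 59.3]), (321, [539.3, -29.7, 57.9]), (333, [546.7, -29.0, 58.4])]
shift [8.4 0.1 8.7] turn -0.02 | pos [493.8 -37.1 239.7] rpy [ 180.     -0.   -174.82] F [ 0.05  0.04 -6.79] w 13.8 t 5.0
```

The whole tin looks lifted: force is about 6.5 N and the rear is up about 2–3 mm. The knob isn't pivoting freely at this grip, so I'll set the tin down and redo the tug with a looser squeeze.

```bash
python3 -m jog '[0.5,0,1,0,10,1.2,0,2,0,10,2,0,3,0,10,3,0,4,0,10,4,0,5,0,10,5.2,0,6,0,10,6.5,0,7,0,10,7.8,0,8,0,10,8.4,0,8.5,0,10,8.4,0,8.5,0,10]';python3 -c "
from h import *
rel(485.4,-37.8,231,5.2)"
python3 -m jog '[0,0,0,0,16,0,0,0,0,16,0,0,0,0,16]';python3 -c "
from h import *
rel(485.4,-37.8,231,5.2)"
python3 -m jog '[0,0,0,0,17,0,0,0,0,17,0,0,0,0,17]';python3 -c "
from h import *
c=camera_params('wrist');p,d=get_image('wrist');W=cloud(d,c);print([W[r,256].round(1).tolist() for r in range(285,336,12)]);
rel(485.4,-37.8,231,5.2)"
```

```text
clock: 5.83
eef_pos: [486.4, -37.8, 231.7]
tool_rot: [-3.142, 0.003, -3.051]
force: [2.9, -0.1, -0.8]
width: 13.9
shift [1.  0.1 0.7] turn -0.02 | pos [486.4 -37.8 231.7] rpy [-180.      0.18 -174.82] F [ 2.89 -0.14 -0.83] w 13.9 t 5.83
clock: 6.08
eef_pos: [486.3, -37.8, 231.5]
tool_rot: [-3.142, 0.003, -3.051]
force: [2.7, 0.9, 0.0]
width: 15.8
shift [0.9 0.1 0.5] turn -0.01 | pos [486.3 -37.8 231.5] rpy [-1.8000e+02  1.5000e-01 -1.7481e+02] F [2.71 0.91 0.03] w 15.8 t 6.08
clock: 6.33
eef_pos: [486.0, -37.9, 231.4]
tool_rot: [-3.142, 0.002, -3.051]
force: [3.2, 0.5, 0.8]
width: 17.2
[[506.2, -35.9, 55.8], [513.0, -35.3, 56.0], [520.4, -34.7, 55.4], [527.2, -34.1, 56.2], [535.9, -33.3, 54.6]]
shift [0.5 0.1 0.4] turn -0.01 | pos [485.9 -37.9 231.4] rpy [-1.8000e+02  8.0000e-02 -1.7481e+02] F [3.56 1.54 1.55] w 17.2 t 6.38
```

```bash
python3 -m jog '[0,0,0,0,16.3,0,0,0,0,16.3,-0.6,0,-0.7,0,16.3,-1.2,0,-1.4,0,16.3,-1.8,0,-2.1,0,16.3,-2.5,0,-2.8,0,16.3,-3.2,0,-3.5,0,16.3,-3.9,0,-4.2,0,16.3,-3.9,0,-4.2,0,16.3]';python3 -c "
from h import *
c=camera_params('wrist');p,d=get_image('wrist');W=cloud(d,c);print([W[r,256].round(1).tolist() for r in range(285,336,12)]);print([W[r,310].round(1).tolist() for r in range(218,250,12)]);
rel(485.4,-37.8,231,5.2)"
```

```text
clock: 7.13
eef_pos: [488.3, -37.7, 235.2]
tool_rot: [3.142, -0.003, -3.051]
force: [-2.5, -0.3, -1.5]
width: 16.5
[[508.5, -35.7, 58.0], [515.9, -35.0, 57.2], [521.9, -34.5, 58.9], [530.9, -33.7, 56.6], [538.9, -33.0, 56.1]]
[[471.5, -12.7, 54.9], [476.2, -12.7, 58.8], [482.8, -11.6, 57.8]]
shift [2.9 0.1 4.2] turn -0.02 | pos [488.3 -37.7 235.2] rpy [ 180.     -0.18 -174.82] F [-2.68 -0.43 -2.08] w 16.6 t 7.18
```

```bash
python3 -m jog '[-0.6,0,-0.6,0,16.3,-1.2,0,-1.2,0,16.3,-1.8,0,-1.8,0,16.3,-2.4,0,-2.4,0,16.3,-3.1,0,-3,0,16.3,-3.8,0,-3.6,0,16.3,-4.5,0,-4.2,0,16.3,-5,0,-4.7,0,16.3,-5,0,-4.7,0,16.3,-5,0,-4.7,0,16.3]';python3 -c "
from h import *
c=camera_params('wrist');p,d=get_image('wrist');W=cloud(d,c);cv2.imwrite('pics/w6.png',p);print([np.nanmedian(W[r-2:r+3,250:263],(0,1)).round(1).tolist() for r in range(285,340,10)]);print([np.nanmedian(W[r-1:r+2,304:311],(0,1)).round(1).tolist() for r in range(218,250,7)]);
rel(485.4,-37.8,231,5.2)
p,d=get_image('scene');cv2.imwrite('pics/s6.png',cv2.resize(p[150:300,190:390],None,fx=4,fy=4,interpolation=cv2.INTER_CUBIC))
rel(485.4,-37.8,231,5.2)
"
```

```text
clock: 8.02
eef_pos: [494.2, -37.1, 240.1]
tool_rot: [-3.142, -0.0, -3.051]
force: [-4.6, -0.8, 0.7]
width: 16.6
[[515.9, -35.1, 61.2], [522.4, -34.5, 60.1], [529.1, -33.9, 59.3], [536.0, -33.4, 58.4], [542.9, -32.7, 57.5], [550.2, -32.1, 56.4]]
[[477.2, -14.0, 62.2], [480.0, -14.0, 64.3], [483.8, -13.4, 63.8], [487.5, -12.9, 63.4], [490.3, -12.9, 63.9]]
shift [8.7 0.1 9.1] turn -0.02 | pos [494.1 -37.1 240.1] rpy [ 1.8000e+02 -3.0000e-02 -1.7482e+02] F [-5.63 -0.29  2.51] w 16.7 t 8.07
shift [8.7 0.1 9.1] turn -0.02 | pos [494.1 -37.1 240.1] rpy [ 1.8000e+02 -4.0000e-02 -1.7482e+02] F [-5.38  0.91  1.35] w 16.2 t 8.12
```

View pics/s6.png

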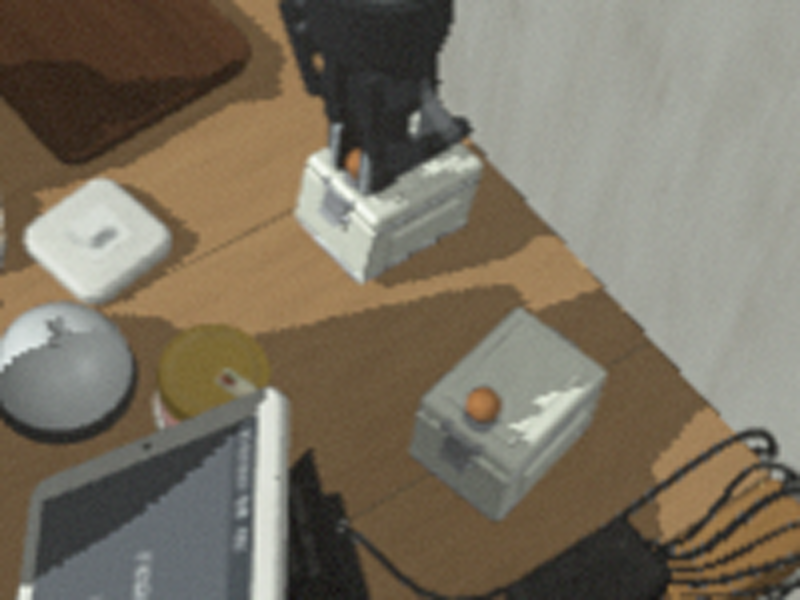

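View pics/w6.png

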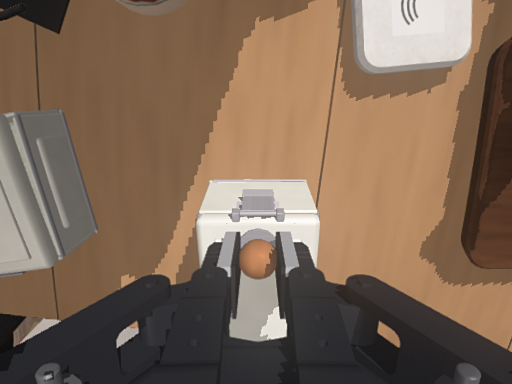

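The looser grip gives about 6.9° of tilt, so the front is up about 10 mm, the rear is down and the lid is flush with the body. This lid is caught. Next I'll set it down and let go.

```bash
python3 -m jog '[0.8,0,1,0,16.3,1.6,0,2,0,16.3,2.5,0,3,0,16.3,3.4,0,4,0,16.3,4.4,0,5,0,16.3,5.5,0,6,0,16.3,6.6,0,7,0,16.3,7.7,0,8,0,16.3,8.4,0,8.6,0,16.3,8.4,0,8.6,0,16.3,8.4,0,8.6,0,30,8.4,0,8.6,0,40,8.4,0,8.6,0,40]';python3 -c "
from h import *
rel(485.4,-37.8,231,5.2)"
python3 -m jog '[0,0,-30,0,50,0,0,-60,0,85,0,0,-60,0,85,0,0,-60,0,85]';python3 - <<'E'
from h import *
np.set_printoptions(precision=2,suppress=True)
rel(513,-36,290,5.2)
c=camera_params("wrist");p,d=get_image("wrist");cv2.imwrite('pics/w7.png',p);W=cloud(d,c);rel(513,-36,290,5.2)
w=W.reshape(-1,3);w=w[(abs(w[:,0]-510)<60)&(abs(w[:,1]+36)<50)]
k=w[(w[:,2]>65)&(w[:,2]<80)&(w[:,0]<500)];r=np.linalg.lstsq(np.c_[2*k,np.ones(len(k))],(k**2).sum(1),rcond=None)[0];print(' sphere',r[:3])
t=w[(w[:,2]>50)&(w[:,2]<60)];print(cv2.minAreaRect(t[:,:2].astype(np.float32)))
# fitted side edges
for x in range(475,560,10):
    q=t[abs(t[:,0]-x)<4]
    if len(q)>10:print(x,np.percentile(q[:,1],[0.5,99.5]))
E
```

```text
clock: 9.2
eef_pos: [487.6, -37.7, 231.9]
tool_rot: [-3.142, 0.005, -3.051]
force: [0.1, 0.5, 0.3]
width: 40.1
shift [2.2 0.1 0.9] turn -0.01 | pos [487.6 -37.7 231.9] rpy [-180.      0.26 -174.81] F [0.12 0.51 0.29] w 40.1 t 9.2
clock: 9.53
eef_pos: [487.5, -37.9, 293.2]
tool_rot: [-3.141, 0.006, -3.051]
force: [-0.1, 0.1, -0.2]
width: 83.4
shift [-25.6  -0.4   3.3] turn -0.03 | pos [487.5 -37.9 293.2] rpy [-179.97    0.36 -174.83] F [-0.09  0.05 -0.25] w 83.4 t 9.53
shift [-26.3  -0.5   2.2] turn -0.03 | pos [486.8 -37.9 292.2] rpy [-179.99    0.2  -174.83] F [-0.88  0.53 -0.58] w 84.8 t 9.58
 sphere [484.31 -37.04  67.13]
((511.966552734375, -34.54540252685547), (90.25424194335938, 60.70103073120117), 5.502889633178711)
475 [-67.    -8.11]
485 [-66.56  -7.1 ]
495 [-66.27  -6.19]
505 [-64.86  -5.35]
515 [-64.55  -4.4 ]
525 [-63.18  -3.46]
535 [-62.62  -2.09]
545 [-61.43  -1.57]
555 [-60.18  -3.47]
```

View pics/w7.png

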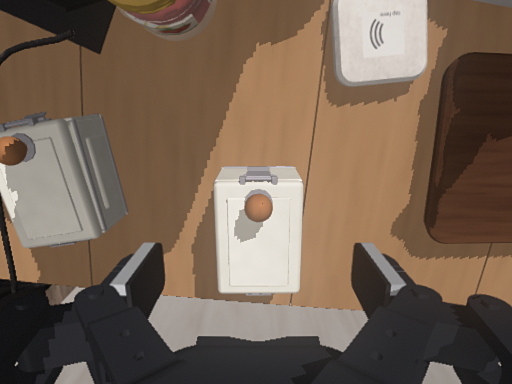

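```bash
python3 - <<'E'
from h import *
np.set_printoptions(precision=1,suppress=True)
c=camera_params("wrist");p,d=get_image("wrist");W=cloud(d,c)
s=read_state()
for u,v in[(150,250),(140,255),(158,250),(125,275),(365,250),(380,255),(160,275)]: print((u,v),W[v,u],'rel TCP z',s['eef_pos'][2]-W[v,u,2])
rel(513,-34.8,182,5.2)
E
```

```text
(150, 250) [480.4 -81.1 141.3] rel TCP z 150.0902602315499
(140, 255) [480.  -83.2 147. ] rel TCP z 144.350505869404
(158, 250) [483.5 -79.8 134.6] rel TCP z 156.83159492440805
(125, 275) [479.7 -82.9 162.8] rel TCP z 128.59665666431482
(365, 250) [472.3   4.9 142. ] rel TCP z 149.43280442262312
(380, 255) [471.7   9.2 146.9] rel TCP z 144.45367213791292
(160, 275) [495.  -78.8 135.1] rel TCP z 156.29532185668768
shift [-26.8   0.7 109.4] turn -0.02 | pos [486.2 -37.9 291.4] rpy [-180.     0.1 -174.8] F [ 0.1 -0.2  1.2] w 85.1 t 9.63
```

```bash
python3 -m jog '[-13,0.7,10,0,85,-26.8,0.7,30,0,85,-26.8,0.7,40,0,85,-26.8,0.7,50,0,85,-26.8,0.7,50,0,85]';python3 -c "
from h import *
rel(513,-34.8,180.5,5.2)"
```

```text
clock: 10.05
eef_pos: [510.9, -34.7, 238.9]
tool_rot: [3.141, -0.006, -3.051]
force: [0.1, 0.3, 0.2]
width: 85.1
shift [-2.4 -0.3 58.4] turn -0.0 | pos [510.9 -34.7 238.9] rpy [ 179.97   -0.34 -174.8 ] F [0.08 0.25 0.2 ] w 85.1 t 10.05
```

```bash
python3 -m jog '[-0.5,-0.2,12,0,85,-0.5,-0.2,26,0,85,-0.5,-0.2,40,0,85,-0.5,-0.2,52,0,85,-0.5,-0.2,58,0,85,-0.5,-0.2,60,0,85,-0.5,-0.2,60,0,85,-0.5,-0.2,60,0,85]';python3 -c "
from h import *
rel(513,-34.8,180.5,5.2)
c=camera_params('wrist');p,d=get_image('wrist');cv2.imwrite('pics/w8.png',p)
rel(513,-34.8,180.5,5.2)"
```

```text
clock: 10.72
eef_pos: [513.1, -34.9, 182.0]
tool_rot: [-3.142, 0.0, -3.051]
force: [0.4, -0.4, 0.6]
width: 84.7
shift [0.1 0.1 1.5] turn -0.02 | pos [513.1 -34.9 182. ] rpy [-1.8000e+02  2.0000e-02 -1.7482e+02] F [ 0.4  -0.41  0.64] w 84.7 t 10.72
shift [0.2 0.2 1.7] turn -0.02 | pos [513.2 -34.9 182.2] rpy [-1.7999e+02  5.0000e-02 -1.7482e+02] F [ 0.53 -0.09 -1.21] w 84.8 t 10.77
```

View pics/w8.png

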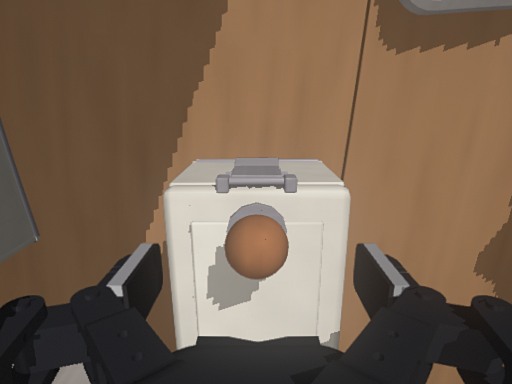

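```bash
python3 -m jog '[0,0,1.5,0,75,0,0,1.5,0,62,0,0,1.5,0,55,0,0,1.5,0,50,0,0,1.5,0,50,0,0,1.5,0,50]';python3 -c "
from h import *
rel(513,-34.8,180.5,5.2)"
python3 -m jog '[0,0,-1,0,50,0,0,-3,0,50,0,0,-6,0,50,0,0,-10,0,50,0,0,-10,0,50]';python3 -c "
from h import *
rel(513,-34.8,180.5,5.2)
c=camera_params('wrist');p,d=get_image('wrist');cv2.imwrite('pics/w9.png',p)
rel(513,-34.8,180.5,5.2)"
```

```text
clock: 11.27
eef_pos: [513.2, -35.1, 180.8]
tool_rot: [-3.141, 0.001, -3.051]
force: [-1.1, -0.2, 4.7]
width: 64.8
shift [0.2 0.3 0.3] turn -0.01 | pos [513.2 -35.1 180.8] rpy [-1.7998e+02  5.0000e-02 -1.7481e+02] F [-1.09 -0.2   4.7 ] w 64.8 t 11.27
clock: 11.68
eef_pos: [513.2, -34.9, 190.5]
tool_rot: [3.142, 0.0, -3.051]
force: [-0.3, 0.1, -5.9]
width: 64.7
shift [ 0.2  0.1 10. ] turn -0.02 | pos [513.2 -34.9 190.5] rpy [ 1.8000e+02  3.0000e-02 -1.7482e+02] F [-0.26  0.07 -5.92] w 64.7 t 11.68
shift [0.2 0.1 9.8] turn -0.02 | pos [513.2 -34.9 190.3] rpy [ 1.8000e+02  3.0000e-02 -1.7482e+02] F [ 0.1  -0.71 -6.08] w 64.8 t 11.73
```

View pics/w9.png

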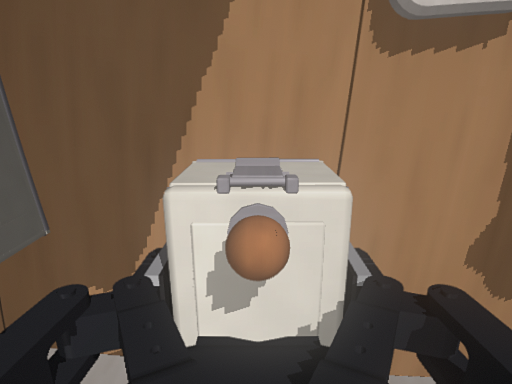

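```bash
python3 -c "
from h import *
rel(432.7,257.3,240,5.7)"
```

```text
shift [ 53.8 298.3 -49.7] turn -0.52 | pos [513.2 -34.9 190.3] rpy [ 1.8000e+02  3.0000e-02 -1.7482e+02] F [ 0.1  -0.71 -6.08] w 64.8 t 11.73
```

```bash
python3 -m jog '[0,2,-12,0,50,1,8,-26,0,50,4,22,-38,0,50,8,42,-47,0,50,12,66,-50,0,50,17,92,-50,0,50,22,118,-50,0,50,27,144,-50,0,50,31,170,-50,0,50,36,196,-50,0,50,40,222,-50,0,50,45,246,-50,0,50,48,268,-50,-0.3,50,51,284,-50,-0.5,50,53,293,-50,-0.5,50,53.8,298.3,-50,-0.5,50,53.8,298.3,-50,-0.5,50,53.8,298.3,-50,-0.5,50]';python3 - <<'E'
from h import *
rel(432.7,257.3,190,5.7)
p,d=get_image('top');cv2.imwrite('pics/t10.png',cv2.resize(p[130:290,100:380],None,fx=2.8,fy=2.8,interpolation=cv2.INTER_CUBIC))
c=camera_params('wrist');p,d=get_image('wrist');cv2.imwrite('pics/w10.png',p);np.save('pics/w10W.npy',cloud(d,c))
rel(432.7,257.3,190,5.7)
E
```

```text
clock: 13.23
eef_pos: [432.8, 256.3, 240.1]
tool_rot: [-3.141, -0.0, -3.043]
force: [-0.2, -0.6, -6.7]
width: 64.8
shift [-0.   1.  50.1] turn -0.08 | pos [432.8 256.3 240.1] rpy [-1.7994e+02 -1.0000e-02 -1.7438e+02] F [-0.16 -0.56 -6.67] w 64.8 t 13.23
shift [ 0.1  1.6 50. ] turn -0.15 | pos [433.  255.8 240. ] rpy [-1.7993e+02 -2.0000e-02 -1.7445e+02] F [ 0.22  0.68 -5.51] w 65.0 t 13.33
```

View pics/t10.png

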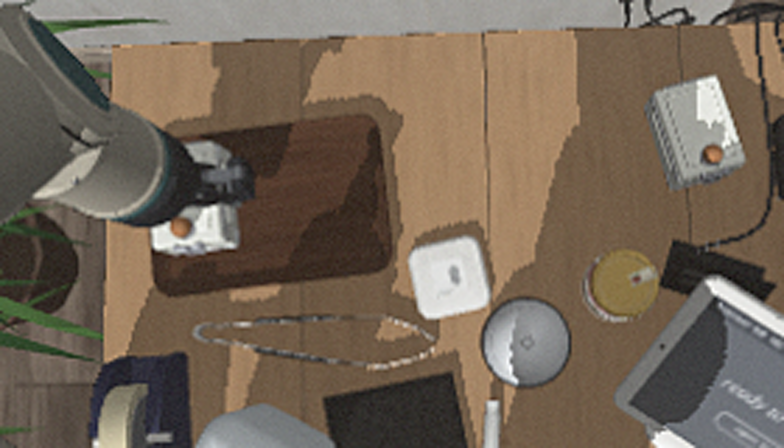

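View pics/w10.png

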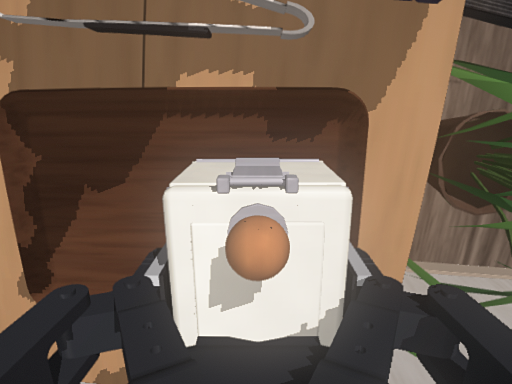

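```bash
python3 - <<'E'
from h import *
np.set_printoptions(precision=1,suppress=True)
W=np.load('pics/w10W.npy')
for col in(60,120,200,300):
    print(col,[W[r,col].round(0).tolist() for r in range(76,160,6)])
print([W[200,cc].round(0).tolist() for cc in range(350,400,4)])
print([W[160,cc].round(0).tolist() for cc in range(340,400,4)])
E
```

```text
60 [[359.0, 126.0, -0.0], [363.0, 126.0, -0.0], [367.0, 135.0, 16.0], [370.0, 135.0, 16.0], [374.0, 134.0, 14.0], [377.0, 131.0, 10.0], [381.0, 129.0, 7.0], [385.0, 128.0, 6.0], [389.0, 128.0, 6.0], [392.0, 128.0, 6.0], [396.0, 127.0, 5.0], [400.0, 127.0, 6.0], [403.0, 128.0, 7.0], [407.0, 127.0, 6.0]]
120 [[357.0, 164.0, -1.0], [360.0, 164.0, 1.0], [364.0, 171.0, 17.0], [367.0, 171.0, 17.0], [371.0, 170.0, 14.0], [374.0, 168.0, 9.0], [378.0, 167.0, 7.0], [382.0, 166.0, 5.0], [385.0, 167.0, 6.0], [389.0, 166.0, 5.0], [393.0, 166.0, 6.0], [397.0, 166.0, 4.0], [400.0, 166.0, 6.0], [404.0, 166.0, 6.0]]
200 [[352.0, 213.0, -1.0], [356.0, 214.0, -0.0], [360.0, 217.0, 17.0], [363.0, 217.0, 16.0], [367.0, 217.0, 14.0], [370.0, 216.0, 10.0], [374.0, 216.0, 7.0], [377.0, 216.0, 6.0], [381.0, 216.0, 7.0], [385.0, 216.0, 5.0], [388.0, 216.0, 6.0], [392.0, 217.0, 5.0], [396.0, 217.0, 7.0], [399.0, 217.0, 6.0]]
300 [[347.0, 274.0, 0.0], [350.0, 275.0, -1.0], [355.0, 273.0, 17.0], [358.0, 274.0, 16.0], [361.0, 274.0, 13.0], [364.0, 275.0, 9.0], [368.0, 276.0, 7.0], [372.0, 277.0, 6.0], [375.0, 277.0, 4.0], [379.0, 278.0, 5.0], [382.0, 278.0, 7.0], [386.0, 278.0, 6.0], [390.0, 279.0, 6.0], [394.0, 279.0, 5.0]]
[[392.0, 282.0, 112.0], [417.0, 315.0, 17.0], [417.0, 318.0, 16.0], [421.0, 326.0, -1.0], [421.0, 329.0, -0.0], [420.0, 331.0, -0.0], [420.0, 334.0, 1.0], [420.0, 337.0, -0.0], [420.0, 340.0, -0.0], [419.0, 343.0, -1.0], [419.0, 345.0, 0.0], [419.0, 348.0, -0.0], [418.0, 350.0, 0.0]]
[[394.0, 305.0, 7.0], [394.0, 307.0, 9.0], [393.0, 308.0, 11.0], [393.0, 311.0, 13.0], [392.0, 312.0, 15.0], [392.0, 314.0, 17.0], [392.0, 317.0, 16.0], [394.0, 325.0, -0.0], [394.0, 328.0, -1.0], [393.0, 330.0, 1.0], [393.0, 333.0, -0.0], [393.0, 335.0, 0.0], [392.0, 338.0, -0.0], [392.0, 341.0, -0.0], [392.0, 344.0, -2.0]]
```

```bash
python3 -m jog '[0.5,1,12,0,50,1,1,26,0,50,1,1,38,0,50,1,1,45,0,50,1,1,48,0,50,1,1,48,0,50,1,1,48,0,50]';python3 -c "
from h import *
rel(432,257.3,188,5.7)"
```

```text
clock: 13.92
eef_pos: [431.8, 258.0, 192.2]
tool_rot: [3.142, 0.0, -3.043]
force: [0.1, 0.1, -5.3]
width: 64.6
shift [-0.2 -0.7  4.2] turn -0.06 | pos [431.8 258.  192.2] rpy [ 1.8000e+02  2.0000e-02 -1.7436e+02] F [ 0.08  0.12 -5.3 ] w 64.6 t 13.92
```

```bash
python3 -m jog '[0,0,1,0,50,0,0,1.7,0,50,0,0,2.2,0,50,0,0,2.2,0,50]';python3 -c "
from h import *
rel(432,257.3,188,5.7)"
python3 -m jog '[0,0,0.6,0,50,0,0,1,0,50,0,0,1,0,50]';python3 -c "
from h import *
rel(432,257.3,188,5.7)"
```

```text
clock: 14.25
eef_pos: [431.5, 258.3, 190.0]
tool_rot: [3.141, 0.0, -3.042]
force: [-0.1, -0.4, -6.1]
width: 64.6
shift [-0.4 -1.   2. ] turn -0.02 | pos [431.5 258.3 190. ] rpy [ 1.7999e+02  2.0000e-02 -1.7432e+02] F [-0.1  -0.37 -6.05] w 64.6 t 14.25
clock: 14.5
eef_pos: [431.5, 258.3, 189.5]
tool_rot: [3.141, 0.001, -3.042]
force: [-2.2, -1.0, 4.4]
width: 64.9
shift [-0.4 -1.1  1.5] turn -0.01 | pos [431.5 258.3 189.5] rpy [ 1.7998e+02  3.0000e-02 -1.7431e+02] F [-2.19 -1.02  4.42] w 64.9 t 14.5
```

```bash
python3 -m jog '[0,0,0,0,68,0,0,0,0,74,0,0,0,0,76,0,0,0,0,76,0,0,-15,0,76,0,0,-45,0,76,0,0,-85,0,76,0,0,-110,0,76,0,0,-115,0,76]';python3 - <<'E'
from h import *
rel(462,-191,300,14.1)
c=camera_params('wrist');p,d=get_image('wrist');cv2.imwrite('pics/w11.png',p);W=cloud(d,c)
w=W.reshape(-1,3);w=w[(abs(w[:,0]-430)<60)&(abs(w[:,1]-257)<50)]
t=w[(w[:,2]>58)&(w[:,2]<69)];print(cv2.minAreaRect(t[:,:2].astype(np.float32)),np.linalg.lstsq(np.c_[t[:,:2]-t[:,:2].mean(0),np.ones(len(t))],t[:,2],rcond=None)[0])
rel(462,-191,300,14.1)
E
```

```text
clock: 15.25
eef_pos: [432.7, 258.9, 307.9]
tool_rot: [3.138, 0.007, -3.043]
force: [0.2, 0.1, 0.0]
width: 76.0
shift [  15.3 -450.7    6.2] turn -8.43 | pos [432.7 258.9 307.9] rpy [ 179.79    0.4  -174.33] F [0.2  0.1  0.04] w 76.0 t 15.25
((429.73175048828125, 258.2616271972656), (89.74510955810547, 60.613128662109375), 5.758483409881592) [2.01760856e-02 1.60565059e-02 6.28857683e+01]
shift [  15.1 -450.5    5.5] turn -8.43 | pos [432.4 258.8 306.9] rpy [ 179.83    0.33 -174.33] F [-0.28  0.35  0.36] w 75.9 t 15.3
```

View pics/w11.png

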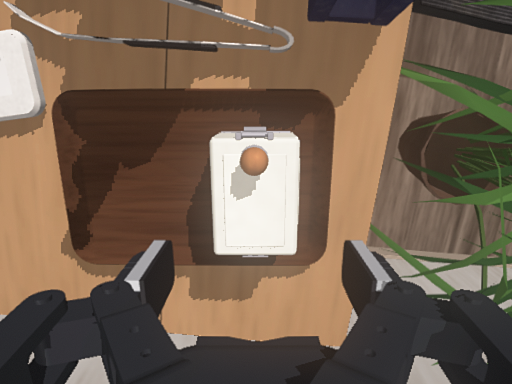

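```bash
python3 -m jog '[1,-15,0,0,60,2,-45,2,-0.5,40,3,-80,3,-1,40,4,-115,4,-2,40,5,-150,5,-3,40,6,-185,5,-4,40,7,-220,5,-5,40,9,-255,5,-6,40,10,-290,5,-6.5,40,11,-325,5,-7,40,12,-360,5,-7.6,40,13,-395,5,-8,40,14,-425,5,-8.4,40,15,-443,5,-8.4,40,15,-450.5,5,-8.4,40,15,-450.5,5,-8.4,40,15,-450.5,5,-8.4,40,15,-450.5,5,-8.4,40]';python3 - <<'E'
from h import *
np.set_printoptions(precision=2,suppress=True)
rel(462,-191,300,14.1)
c=camera_params('wrist');p,d=get_image('wrist');cv2.imwrite('pics/w12.png',p);W=cloud(d,c)
w=W.reshape(-1,3);w=w[(abs(w[:,0]-487)<65)&(abs(w[:,1]+186)<60)]
k=w[(w[:,2]>68.5)&(w[:,2]<85)&(w[:,0]<478)];r=np.linalg.lstsq(np.c_[2*k,np.ones(len(k))],(k**2).sum(1),rcond=None)[0];print(' sphere',r[:3],len(k),k.min(0),k.max(0))
t=w[(w[:,2]>50)&(w[:,2]<63)];print(cv2.minAreaRect(t[:,:2].astype(np.float32)),np.linalg.lstsq(np.c_[t[:,:2]-t[:,:2].mean(0),np.ones(len(t))],t[:,2],rcond=None)[0])
rel(462,-191,300,14.1)
E
```

```text
clock: 16.8
eef_pos: [461.2, -189.6, 298.4]
tool_rot: [3.14, -0.001, -2.893]
force: [0.2, 0.9, 0.2]
width: 40.2
shift [-0.5 -1.6 -1.6] turn 0.14 | pos [ 461.2 -189.6  298.4] rpy [ 179.9    -0.03 -165.76] F [0.2  0.91 0.21] w 40.2 t 16.8
 sphere [ 460.84 -191.95   70.52] 610 [ 452.   -200.76   69.09] [ 468.87 -183.11   80.63]
((487.09039306640625, -185.37071228027344), (90.6178207397461, 60.607975006103516), 14.177042007446289) [-0.03 -0.01 56.78]
shift [-0.4 -1.6 -1.5] turn 0.16 | pos [ 461.3 -189.6  298.5] rpy [ 179.92   -0.02 -165.74] F [-0.13  0.34 -0.24] w 40.1 t 16.85
```

View pics/w12.png

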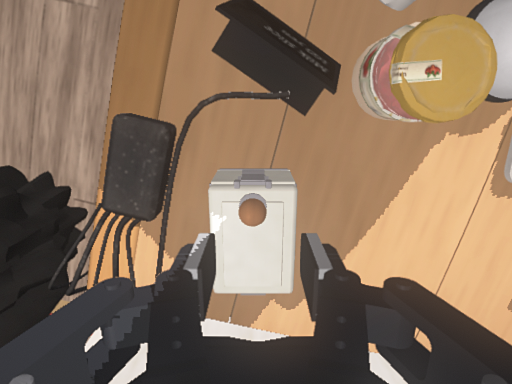

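```bash
python3 -c "
from h import *
rel(460.9,-192,235,14.1)"; python3 -m jog '[0,-1.5,20,0.1,40,0,-2.5,42,0.1,40,0,-2.5,57,0.1,40,0,-2.5,62,0.1,40,0,-2.5,63,0.1,40,0,-2.5,63,0.1,40,0,-2.5,63,0.1,40]';python3 -c "
from h import *
rel(460.9,-192,235,14.1)"
```

```text
shift [ 0.9 -2.3 63.5] turn 0.16 | pos [ 461.3 -189.6  298.5] rpy [ 1.7992e+02 -2.0000e-02 -1.6574e+02] F [-0.13  0.34 -0.24] w 40.1 t 16.85
clock: 17.43
eef_pos: [462.2, -193.6, 236.6]
tool_rot: [-3.141, 0.001, -2.897]
force: [-0.5, -0.3, -0.3]
width: 39.7
shift [0.9 1.8 1.6] turn -0.07 | pos [ 462.2 -193.6  236.6] rpy [-1.7997e+02  7.0000e-02 -1.6597e+02] F [-0.47 -0.3  -0.32] w 39.7 t 17.43
```

```bash
python3 -m jog '[0.9,1.8,1,0,40,0.9,1.8,1,0,40,0.9,1.8,1,0,28,0.9,1.8,1,0,20,0.9,1.8,1,0,16.3,0.9,1.8,1,0,16.3,0.9,1.8,1,0,16.3]';python3 - <<'E'
from h import *
np.set_printoptions(precision=1,suppress=True)
rel(460.9,-192,235,14.1)
c=camera_params('wrist');p,d=get_image('wrist');cv2.imwrite('pics/w13.png',p);W=cloud(d,c);np.save('pics/w13W.npy',W)
print([np.nanmedian(W[r-2:r+3,250:263],(0,1)).round(1).tolist() for r in range(285,340,10)]);print([np.nanmedian(W[r-1:r+2,304:311],(0,1)).round(1).tolist() for r in range(190,250,7)])
rel(460.9,-192,235,14.1)
E
```

```text
clock: 18.02
eef_pos: [460.6, -192.8, 235.1]
tool_rot: [-3.141, 0.0, -2.898]
force: [-0.7, -0.7, 2.9]
width: 16.4
shift [-0.5  0.7  0.1] turn -0.14 | pos [ 460.6 -192.8  235.1] rpy [-180.    0. -166.] F [-0.7 -0.7  2.9] w 16.4 t 18.02
[[481.1, -187.7, 57.6], [487.0, -186.2, 57.4], [493.0, -184.8, 57.3], [499.1, -183.2, 56.8], [505.4, -181.8, 56.7], [511.9, -180.3, 56.1]]
[[440.0, -164.1, -0.3], [440.7, -166.6, 15.1], [440.7, -168.6, 31.6], [441.4, -170.2, 42.8], [441.7, -171.8, 53.7], [444.0, -171.7, 57.6], [447.3, -170.8, 57.5], [450.9, -169.9, 57.5], [453.5, -169.2, 58.2]]
shift [-0.5  0.7  0. ] turn -0.14 | pos [ 460.6 -192.8  235. ] rpy [-180.    0. -166.] F [-0.6 -1.1  3.7] w 16.2 t 18.07
```

View pics/w13.png

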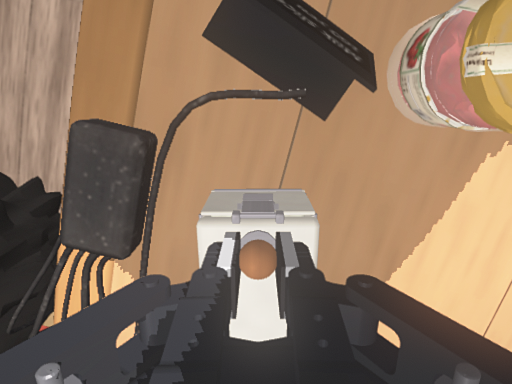

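Holding the knob. First tug: a small lift along the hinge arc, since this lid looks uncaught (front about 3 mm high).

```bash
python3 -m jog '[-0.2,0.3,-0.7,0,16.3,-0.5,0.5,-1.4,0,16.3,-0.8,0.5,-2.1,0,16.3,-1.1,0.5,-2.8,0,16.3,-1.4,0.5,-3.5,0,16.3,-1.7,0.5,-4.2,0,16.3,-2,0.5,-5,0,16.3,-2,0.5,-5,0,16.3]';python3 - <<'E'
from h import *
np.set_printoptions(precision=1,suppress=True)
rel(460.9,-192,235,14.1)
c=camera_params('wrist');p,d=get_image('wrist');cv2.imwrite('pics/w14.png',p);W=cloud(d,c);np.save('pics/w14W.npy',W)
print([np.nanmedian(W[r-2:r+3,250:263],(0,1)).round(1).tolist() for r in range(285,340,10)]);print([np.nanmedian(W[r-1:r+2,304:311],(0,1)).round(1).tolist() for r in range(190,250,7)])
rel(460.9,-192,235,14.1)
E
```

```text
clock: 18.73
eef_pos: [462.2, -191.5, 239.9]
tool_rot: [3.142, -0.0, -2.898]
force: [-0.3, -3.2, -0.3]
width: 16.5
shift [ 1.4 -0.2  4.9] turn -0.12 | pos [ 462.2 -191.5  239.9] rpy [ 180.   -0. -166.] F [-0.3 -3.2 -0.3] w 16.5 t 18.73
[[483.6, -186.0, 60.9], [489.9, -184.5, 60.2], [496.3, -183.1, 59.4], [502.7, -181.5, 58.9], [509.2, -179.6, 58.2], [516.4, -178.1, 57.2]]
[[442.2, -161.7, -0.0], [440.6, -166.8, 26.9], [440.8, -168.5, 41.7], [445.3, -166.5, 38.6], [442.7, -170.8, 60.7], [445.3, -170.5, 62.7], [448.8, -169.4, 62.6], [452.2, -168.4, 62.8], [455.2, -167.6, 62.8]]
shift [ 1.3 -0.2  4.8] turn -0.12 | pos [ 462.2 -191.5  239.8] rpy [ 180.   -0. -166.] F [ 0.6 -2.6 -0.1] w 16.1 t 18.78
```

View pics/w14.png

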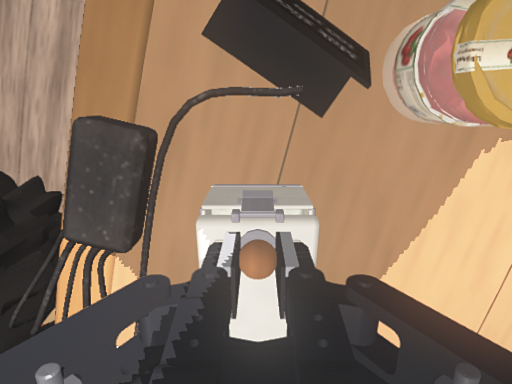

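The lid gives at about 0 N and a gap shows at its front, so it isn't caught. Pressing it down with a firmer grip.

```bash
python3 -m jog '[0.3,-0.4,1,0,14,0.8,-0.4,2.5,0,12,1.3,-0.4,4,0,12,1.8,-0.4,5.5,0,12,2.2,-0.4,7,0,12,2.4,-0.4,8,0,12,2.4,-0.4,8,0,12]';python3 -c "
from h import *
rel(460.9,-192,231.5,14.1)"
python3 -m jog '[0,0,0.6,0,12,0,0,1.2,0,12,0,0,1.2,0,12]';python3 -c "
from h import *
rel(460.9,-192,231.5,14.1)"
```

```text
clock: 19.37
eef_pos: [459.6, -192.6, 231.9]
tool_rot: [-3.142, -0.001, -2.898]
force: [-3.3, -3.2, 6.0]
width: 13.8
shift [-1.4  0.3  0.4] turn -0.14 | pos [ 459.6 -192.6  231.9] rpy [-1.8000e+02 -6.0000e-02 -1.6604e+02] F [-3.31 -3.18  6.02] w 13.8 t 19.37
clock: 19.62
eef_pos: [459.5, -192.6, 231.7]
tool_rot: [-3.141, -0.001, -2.898]
force: [-4.9, -2.9, 15.7]
width: 14.1
shift [-1.5  0.3  0.2] turn -0.14 | pos [ 459.5 -192.6  231.7] rpy [-1.7997e+02 -5.0000e-02 -1.6604e+02] F [-4.85 -2.87 15.73] w 14.1 t 19.62
```

```bash
python3 -m jog '[0,0,-1,0,15,-1,0,-1.4,0,17,-1,0,-1.4,0,17.5,-1,0,-1.4,0,17,-1,0,-1.4,0,16.2,-1,0,-1.4,0,16.2]';python3 -c "
from h import *
rel(460.9,-192,231.5,14.1)"
python3 -m jog '[-0.6,0,-0.7,0,16.2,-1.2,0,-1.4,0,16.2,-1.8,0,-2.1,0,16.2,-2.5,0,-2.8,0,16.2,-3.2,0,-3.5,0,16.2,-3.9,0,-4.2,0,16.2,-3.9,0,-4.2,0,16.2]';python3 - <<'E'
from h import *
rel(460.9,-192,231.5,14.1)
c=camera_params('wrist');p,d=get_image('wrist');cv2.imwrite('pics/w15.png',p);W=cloud(d,c)
print([np.nanmedian(W[r-2:r+3,250:263],(0,1)).round(1).tolist() for r in range(285,340,10)]);print([np.nanmedian(W[r-1:r+2,304:311],(0,1)).round(1).tolist() for r in range(190,250,7)])
rel(460.9,-192,231.5,14.1)
E
```

```text
clock: 20.12
eef_pos: [460.4, -192.0, 231.7]
tool_rot: [3.141, -0.002, -2.897]
force: [-5.1, -1.7, 3.1]
width: 16.4
shift [-0.5 -0.1  0.2] turn -0.11 | pos [ 460.4 -192.   231.7] rpy [ 1.7995e+02 -1.0000e-01 -1.6601e+02] F [-5.06 -1.7   3.06] w 16.4 t 20.12
clock: 20.7
eef_pos: [464.7, -191.0, 236.2]
tool_rot: [3.141, -0.001, -2.897]
force: [-5.0, -1.9, 2.2]
width: 16.3
shift [ 3.9 -0.1  4.7] turn -0.1 | pos [ 464.7 -191.   236.2] rpy [ 1.7997e+02 -3.0000e-02 -1.6600e+02] F [-4.97 -1.87  2.17] w 16.3 t 20.7
[[485.4, -185.5, 58.5], [491.3, -184.2, 58.0], [497.3, -182.8, 57.6], [503.8, -181.1, 57.1], [510.1, -179.5, 56.8], [516.7, -177.9, 56.1]]
[[443.0, -162.6, 0.6], [442.5, -166.3, 25.5], [443.5, -167.8, 36.5], [444.3, -169.0, 46.9], [445.2, -170.1, 56.3], [447.8, -169.8, 58.7], [451.1, -169.0, 58.9], [454.7, -167.9, 58.8], [457.4, -167.1, 60.2]]
shift [ 3.9 -0.1  4.7] turn -0.1 | pos [ 464.6 -191.   236.2] rpy [ 1.7997e+02 -3.0000e-02 -1.6600e+02] F [-5.54 -1.33  2.14] w 16.5 t 20.75
```

View pics/w15.png

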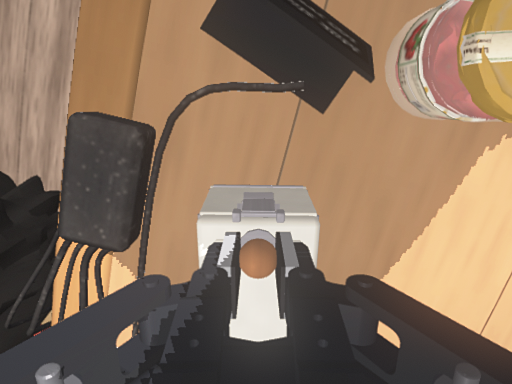

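```bash
python3 -m jog '[0,0,-0.7,0,16.2,-0.3,0,-1.4,0,16.2,-0.7,0,-2,0,16.2,-1.2,0,-2.6,0,16.2,-1.8,0,-3.2,0,16.2,-2.4,0,-3.8,0,16.2,-3,0,-4.4,0,16.2,-3.5,0,-5,0,16.2,-3.5,0,-5,0,16.2,-3.5,0,-5,0,16.2]'; python3 - <<'E'
from h import *
rel(460.9,-192,231.5,14.1)
c=camera_params('wrist');p,d=get_image('wrist');cv2.imwrite('pics/w16.png',p);W=cloud(d,c)
print([np.nanmedian(W[r-2:r+3,250:263],(0,1)).round(1).tolist() for r in range(285,340,10)]);print([np.nanmedian(W[r-1:r+2,304:311],(0,1)).round(1).tolist() for r in range(190,250,7)])
rel(460.9,-192,231.5,14.1)
p,d=get_image('scene');cv2.imwrite('pics/s16.png',cv2.resize(p[150:300,190:390],None,fx=4,fy=4,interpolation=cv2.INTER_CUBIC))
E
```

```text
clock: 21.58
eef_pos: [468.6, -190.4, 241.2]
tool_rot: [-3.141, 0.001, -2.897]
force: [0.9, 0.1, -4.4]
width: 16.4
shift [7.8 0.3 9.7] turn -0.11 | pos [ 468.6 -190.4  241.2] rpy [-1.7998e+02  5.0000e-02 -1.6601e+02] F [ 0.92  0.12 -4.4 ] w 16.4 t 21.58
[[490.8, -184.8, 61.7], [497.1, -183.2, 60.6], [503.7, -181.6, 59.4], [510.6, -179.9, 58.6], [517.1, -178.2, 57.6], [524.8, -176.5, 56.4]]
[[443.3, -166.3, 27.5], [444.7, -167.5, 38.5], [446.1, -168.4, 47.8], [447.9, -169.0, 54.1], [448.9, -170.0, 62.9], [451.8, -169.4, 64.7], [455.3, -168.4, 64.2], [458.9, -167.3, 64.2], [461.8, -166.7, 64.2]]
shift [7.7 0.3 9.7] turn -0.12 | pos [ 468.4 -190.4  241.2] rpy [-1.7999e+02  3.0000e-02 -1.6602e+02] F [ 0.83 -0.5  -3.91] w 16.5 t 21.63
```

View pics/w16.png

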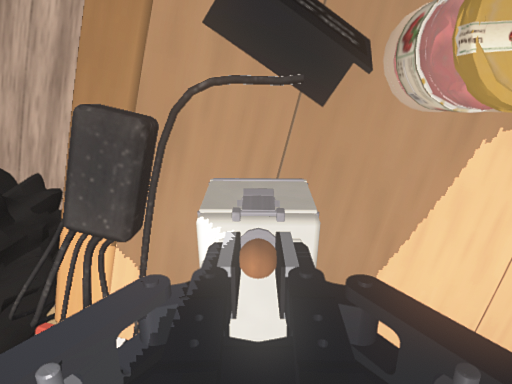

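View pics/s16.png

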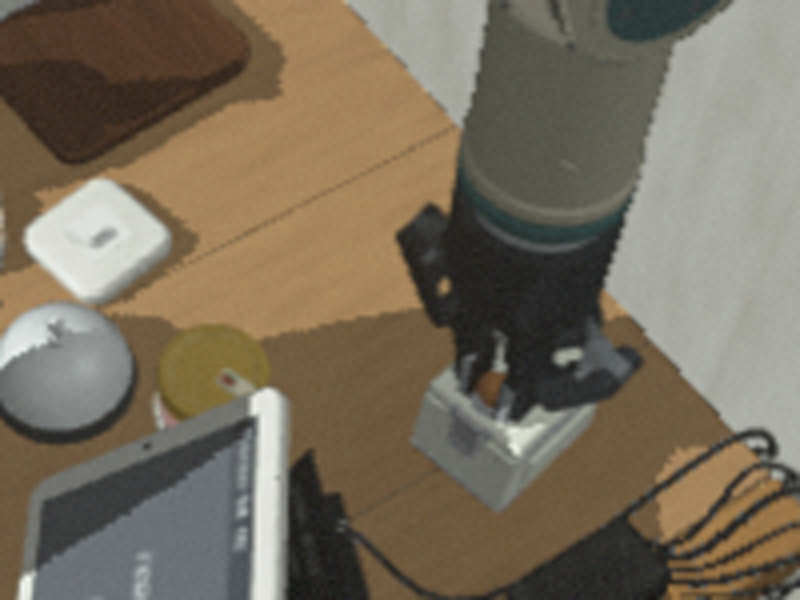

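The tug now reads −4 N, the tilt is about 7° and the lid moves with the body, so the clasp has caught. Setting it down and letting go.

```bash
python3 -m jog '[0.8,0,1,0,16.2,1.6,0,2,0,16.2,2.5,0,3,0,16.2,3.4,0,4,0,16.2,4.2,0,5,0,16.2,5.1,0,6,0,16.2,6,0,7,0,16.2,6.8,0,8,0,16.2,7.4,0,9,0,16.2,7.6,0,9.4,0,16.2,7.6,0,9.4,0,16.2,7.6,0,9.4,0,30,7.6,0,9.4,0,40,7.6,0,9.4,0,40]';python3 -c "
from h import *
rel(485.4,-37.8,231,5.2)"
python3 -m jog '[0,0,-30,0,50,0,0,-60,0,85,0,0,-60,0,85,0,0,-60,0,85,0,0,-60,0,85]';python3 - <<'E'
from h import *
np.set_printoptions(precision=2,suppress=True)
c=camera_params("wrist");p,d=get_image("wrist");cv2.imwrite('pics/w17.png',p);W=cloud(d,c)
w=W.reshape(-1,3);w=w[(abs(w[:,0]-490)<65)&(abs(w[:,1]+186)<60)]
k=w[(w[:,2]>65)&(w[:,2]<80)&(w[:,0]<480)];r=np.linalg.lstsq(np.c_[2*k,np.ones(len(k))],(k**2).sum(1),rcond=None)[0];print(' sphere',r[:3])
t=w[(w[:,2]>50)&(w[:,2]<60)];print(cv2.minAreaRect(t[:,:2].astype(np.float32)),np.linalg.lstsq(np.c_[t[:,:2]-t[:,:2].mean(0),np.ones(len(t))],t[:,2],rcond=None)[0])
rel(488.5,-185,182,14.1)
E
```

```text
clock: 22.85
eef_pos: [462.0, -192.0, 232.1]
tool_rot: [-3.141, 0.003, -2.897]
force: [0.5, 0.3, -0.2]
width: 40.0
shift [-60.  144.    1.1] turn 8.82 | pos [ 462.  -192.   232.1] rpy [-179.95    0.18 -165.98] F [ 0.55  0.28 -0.17] w 40.0 t 22.85
clock: 23.27
eef_pos: [461.1, -192.1, 291.8]
tool_rot: [-3.141, 0.001, -2.897]
force: [0.1, 0.3, -0.7]
width: 85.1
 sphere [ 458.87 -191.79   67.21]
((485.98370361328125, -185.31207275390625), (90.6380386352539, 60.62604522705078), 13.310422897338867) [ 0.01  0.   54.63]
shift [-28.7   0.2 109.3] turn -0.11 | pos [ 460.8 -192.1  291.3] rpy [ 179.98   -0.01 -166.01] F [0.   0.44 0.36] w 85.0 t 23.32
```

View pics/w17.png

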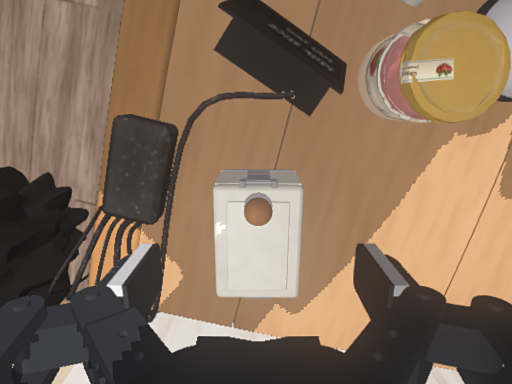

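```bash
python3 -c "
from h import *
rel(487,-185,240,14.0)";python3 -m jog '[-13,0.4,10,0,80,-27,0.4,30,0,78,-27,0.4,40,0,78,-27,0.4,51,0,78,-27,0.4,51,0,78,-27,0.4,51,0,78]';python3 -c "
from h import *
rel(487,-185,180.5,14.0)"
```

```text
shift [-27.2   0.5  51.3] turn -0.01 | pos [ 460.8 -192.1  291.3] rpy [ 1.7998e+02 -1.0000e-02 -1.6601e+02] F [0.   0.44 0.36] w 85.0 t 23.32
clock: 23.82
eef_pos: [485.7, -185.5, 239.8]
tool_rot: [3.14, -0.003, -2.898]
force: [0.5, -0.3, -0.3]
width: 77.9
shift [-1.5  0.  59.3] turn -0.04 | pos [ 485.7 -185.5  239.8] rpy [ 179.92   -0.18 -166.04] F [ 0.47 -0.31 -0.26] w 77.9 t 23.82
```

```bash
python3 -m jog '[-0.4,0.2,12,0,78,-0.4,0.2,26,0,78,-0.4,0.2,40,0,78,-0.4,0.2,52,0,78,-0.4,0.2,57,0,78,-0.4,0.2,59,0,78,-0.4,0.2,59,0,78,-0.4,0.2,59,0,78]';python3 -c "
from h import *
rel(487,-185,180.7,14.0)
c=camera_params('wrist');p,d=get_image('wrist');cv2.imwrite('pics/w18.png',p)
rel(487,-185,180.7,14.0)"
```

```text
clock: 24.48
eef_pos: [487.4, -185.2, 182.5]
tool_rot: [-3.141, 0.001, -2.898]
force: [1.1, 0.8, -0.6]
width: 78.1
shift [0.3 0.3 1.8] turn -0.03 | pos [ 487.4 -185.2  182.5] rpy [-1.7997e+02  4.0000e-02 -1.6603e+02] F [ 1.05  0.76 -0.64] w 78.1 t 24.48
shift [0.4 0.4 1.9] turn -0.03 | pos [ 487.5 -185.3  182.6] rpy [-1.7996e+02  6.0000e-02 -1.6603e+02] F [-0.47  0.47 -0.35] w 77.9 t 24.53
```

View pics/w18.png

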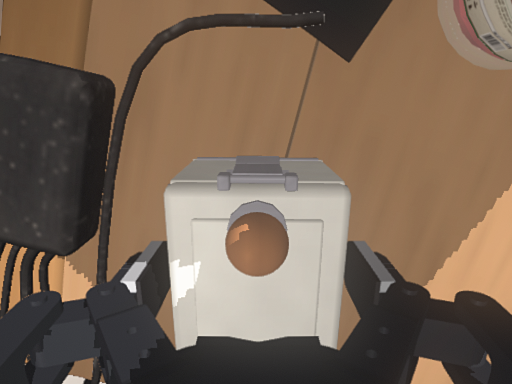

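```bash
python3 -m jog '[0,0.3,1.8,0,72,0,0.3,1.8,0,62,0,0.3,1.8,0,55,0,0.3,1.8,0,50,0,0.3,1.8,0,50,0,0.3,1.8,0,50]';python3 -c "
from h import *
rel(487,-185,180.7,14.1)"
python3 -m jog '[0,0,-1,0,50,0,0,-3,0,50,0,0,-8,0,50,0,0,-20,0,50,0,0,-38,0,50,0,0,-55,0,50,0,0,-60,0,50,0,0,-60,0,50]';python3 -c "
from h import *
rel(441.9,157.6,240,5.7)"
```

```text
clock: 25.03
eef_pos: [487.5, -185.1, 180.9]
tool_rot: [-3.141, 0.001, -2.898]
force: [-0.6, -0.1, 6.1]
width: 64.7
shift [0.5 0.2 0.2] turn -0.14 | pos [ 487.5 -185.1  180.9] rpy [-1.7994e+02  7.0000e-02 -1.6604e+02] F [-0.61 -0.09  6.12] w 64.7 t 25.03
clock: 25.7
eef_pos: [487.5, -184.9, 241.2]
tool_rot: [-3.14, 0.002, -2.898]
force: [-0.1, -0.8, -5.8]
width: 64.7
shift [-38.4 343.4   0.8] turn 8.27 | pos [ 487.5 -184.9  241.2] rpy [-1.7993e+02  1.2000e-01 -1.6603e+02] F [-0.15 -0.78 -5.79] w 64.7 t 25.7
```

```bash
python3 -m jog '[-1,5,0,0,50,-2,15,0,0.3,50,-4,33,0,0.8,50,-7,57,0,1.4,50,-10,84,0,2,50,-13,111,0,2.6,50,-16,138,0,3.3,50,-19,165,0,4,50,-22,192,0,4.7,50,-25,219,0,5.4,50,-28,246,0,6.1,50,-31,273,0,6.8,50,-34,298,0,7.4,50,-36,318,0,7.9,50,-37.5,332,0,8.2,50,-38.3,340,0,8.2,50,-38.3,344,0,8.2,50,-38.3,344,0,8.2,50,-38.3,344,0,8.2,50]';python3 - <<'E'
from h import *
c=camera_params('wrist');p,d=get_image('wrist');cv2.imwrite('pics/w19.png',p);W=cloud(d,c)
rel(441.4,158.4,191.5,5.7)
print([W[200,cc].round(0).tolist() for cc in range(345,420,6)])
E
```

```text
clock: 27.28
eef_pos: [441.0, 157.6, 239.7]
tool_rot: [-3.141, -0.001, -3.041]
force: [0.5, -0.7, -4.8]
width: 64.8
shift [-0.4  1.2 48.3] turn -0.01 | pos [441.2 157.2 239.8] rpy [-1.7994e+02 -4.0000e-02 -1.7431e+02] F [ 0.11  0.53 -5.53] w 64.8 t 27.33
[[399.0, 181.0, 113.0], [399.0, 183.0, 112.0], [427.0, 222.0, 5.0], [427.0, 226.0, 6.0], [423.0, 224.0, 20.0], [420.0, 225.0, 28.0], [417.0, 224.0, 38.0], [416.0, 226.0, 41.0], [415.0, 227.0, 47.0], [413.0, 227.0, 53.0], [411.0, 227.0, 59.0], [410.0, 229.0, 62.0], [410.0, 232.0, 62.0]]
```

View pics/w19.png

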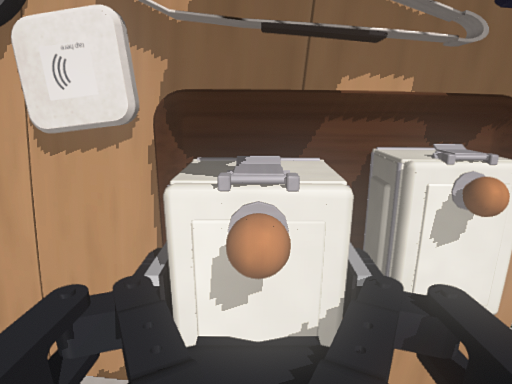

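```bash
python3 -m jog '[0,1,12,0,50,0,1,26,0,50,0,1,38,0,50,0,1,45,0,50,0,1,47.5,0,50,0,1,47.5,0,50,0,1,47.5,0,50]';python3 -c "
from h import *
rel(441.4,158.4,189.6,5.7)"
```

```text
clock: 27.92
eef_pos: [441.4, 157.7, 192.1]
tool_rot: [-3.141, -0.001, -3.043]
force: [-0.1, 0.4, -5.6]
width: 64.9
shift [-0.   0.7  2.5] turn -0.05 | pos [441.4 157.7 192.1] rpy [-1.7998e+02 -4.0000e-02 -1.7435e+02] F [-0.09  0.41 -5.63] w 64.9 t 27.92
```

```bash
python3 -m jog '[0,0,1,0,50,0,0,1.8,0,50,0,0,2.4,0,50,0,0,2.8,0,50,0,0,2.8,0,50]';python3 -c "
from h import *
rel(441.4,158.4,189.6,5.7)"
```

```text
clock: 28.33
eef_pos: [441.1, 159.3, 189.7]
tool_rot: [-3.142, 0.0, -3.041]
force: [-1.3, 0.6, -4.6]
width: 64.8
shift [-0.2 -0.9  0.1] turn 0.08 | pos [441.1 159.3 189.7] rpy [-180.      0.   -174.22] F [-1.26  0.58 -4.57] w 64.8 t 28.33
```

```bash
python3 -m jog '[0,0,0.5,0,50,0,0,0.7,0,50,0,0,0.7,0,50]';python3 -c "
from h import *
rel(441.4,158.4,189.6,5.7)"
python3 -m jog '[0,0,0,0,68,0,0,0,0,74,0,0,0,0,75,0,0,0,0,75,0,0,-15,0,75,0,0,-45,0,75,0,0,-85,0,75,0,0,-120,0,75,0,0,-150,0,75,0,0,-155,0,75,0,0,-155,0,75]';python3 - <<'E'
from h import *
c=camera_params('wrist');p,d=get_image('wrist');cv2.imwrite('pics/w20.png',p);W=cloud(d,c).reshape(-1,3)
for x,y in((431.5,258.3),(441.2,159)):
    w=W[(abs(W[:,0]-x)<60)&(abs(W[:,1]-y)<48)];t=w[(w[:,2]>57)&(w[:,2]<70)]
    print(cv2.minAreaRect(t[:,:2].astype(np.float32)),np.linalg.lstsq(np.c_[t[:,:2]-t[:,:2].mean(0),np.ones(len(t))],t[:,2],rcond=None)[0].round(3))
p,d=get_image('scene');cv2.imwrite('pics/s20.png',p)
rel(441.4,158.4,189.6,5.7)
E
```

```text
clock: 28.58
eef_pos: [441.1, 159.3, 189.0]
tool_rot: [3.142, -0.0, -3.041]
force: [-0.1, 0.4, -5.4]
width: 64.9
shift [-0.2 -1.  -0.6] turn 0.09 | pos [441.1 159.3 189. ] rpy [ 180.     -0.   -174.21] F [-0.08  0.37 -5.39] w 64.9 t 28.58
clock: 29.5
eef_pos: [441.7, 159.4, 346.2]
tool_rot: [3.14, 0.005, -3.041]
force: [0.6, 0.7, 0.2]
width: 74.7
((430.12371826171875, 258.0758056640625), (90.11882781982422, 60.09751892089844), 5.946104526519775) [1.9000e-02 2.6000e-02 6.2779e+01]
((439.1044921875, 159.85098266601562), (90.20845031738281, 60.490081787109375), 5.409080505371094) [7.0000e-03 3.0000e-03 6.1892e+01]
shift [ -0.6  -0.5 154. ] turn 0.06 | pos [440.8 158.9 343.6] rpy [-1.7997e+02 -3.0000e-02 -1.7424e+02] F [ 0.38  0.17 -0.08] w 75.2 t 29.6
```

View pics/w20.png

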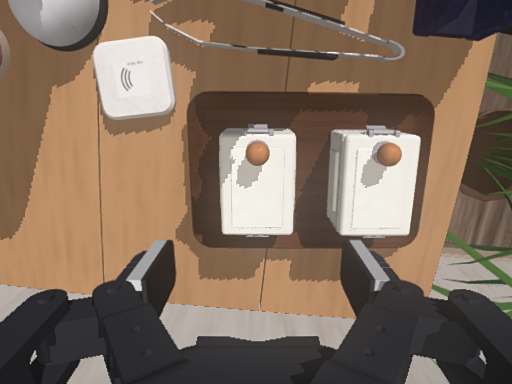

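View pics/s20.png

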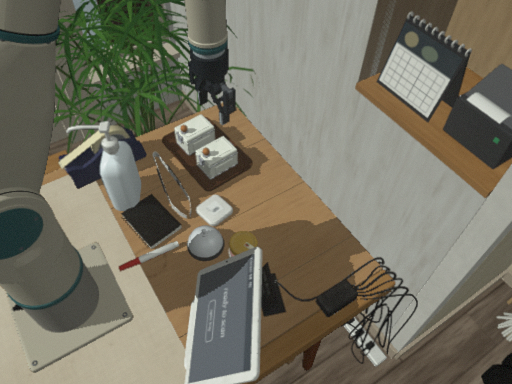

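Both tins are in the tray. The left one shows a small apparent lid slope of about 0.02, so I'll check it more carefully against the other views.

```bash
python3 - <<'E'
from h import *
np.set_printoptions(precision=4,suppress=True)
for n in('wrist','top','scene'):
    c=camera_params(n);p,d=get_image(n);W=cloud(d,c).reshape(-1,3)
    for x,y in((431.5,258.3),(441.2,159)):
        a=np.radians(5.7);q=(W[:,:2]-[x,y])@np.array([[np.cos(a),-np.sin(a)],[np.sin(a),np.cos(a)]])
        m=(q[:,0]>-12)&(q[:,0]<36)&(abs(q[:,1])<24)&(abs(W[:,2]-63)<7)
        Q=np.c_[q[m],np.ones(m.sum())];z=W[m,2]
        co=np.linalg.lstsq(Q,z,rcond=None)[0];r=z-Q@co;k=abs(r)<2*r.std();co=np.linalg.lstsq(Q[k],z[k],rcond=None)[0]
        f=(abs(q[:,0])<54)&(abs(q[:,1])<40)&(W[:,2]<12)&(W[:,2]>2)
        fl=W[f&(q[:,1]<-36) | f&(q[:,0]<-50)]
        print(n,(x,y),m.sum(),co,r.std().round(2),'floor',np.median(fl[:,2]) if len(fl) else None)
    cv2.imwrite(f'pics/{n}21.png',p)
p=cv2.imread('pics/scene21.png');cv2.imwrite('pics/s21c.png',cv2.resize(p[100:200,150:270],None,fx=6,fy=6,interpolation=cv2.INTER_CUBIC))
E
```

```text
wrist (431.5, 258.3) 3287 [ 0.011   0.0179 63.547 ] 0.8 floor 5.820580736288946
wrist (441.2, 159) 3345 [-0.0066  0.01   62.6263] 0.8 floor 5.885343023601308
top (431.5, 258.3) 0 [0. 0. 0.] nan floor None
top (441.2, 159) 0 [0. 0. 0.] nan floor 7.087459594834797
scene (431.5, 258.3) 250 [ 0.0133  0.029  65.0419] 1.51 floor 7.188396462641151
scene (441.2, 159) 280 [ 0.0055  0.0023 63.6347] 1.52 floor 7.3249317774806855
  ret = _var(a, axis=axis, dtype=dtype, out=out, ddof=ddof,
  arrmean = um.true_divide(arrmean, div, out=arrmean,
  ret = ret.dtype.type(ret / rcount)
```

View pics/s21c.png

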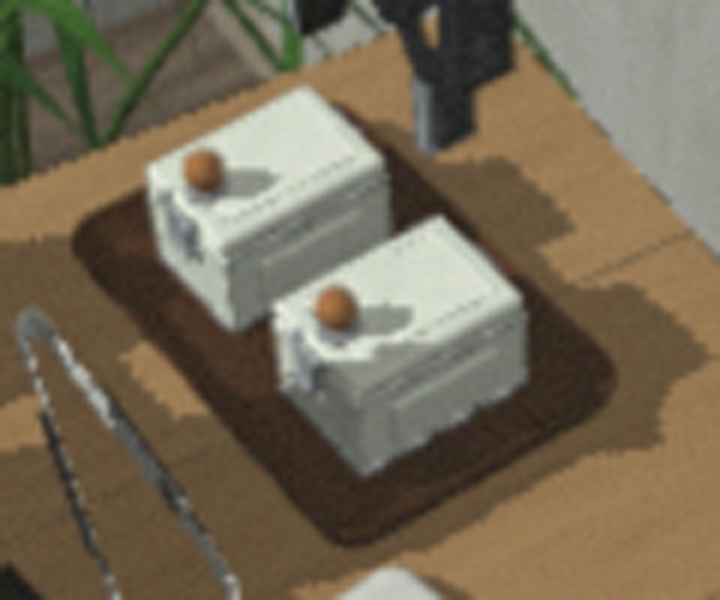

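The left tin sits about 1 mm higher and leans about 1°. Its rear-left corner is probably on the tray's dished edge, so I'll regrip it by the body and move it about 6 mm toward the middle.

```bash
python3 -c "
from h import *
rel(431.5,258.3,250,5.8)";python3 -m jog '[0,20,10,0,76,0,52,30,0,76,0,82,60,0,76,-0.6,98,85,0,76,-0.6,99.4,95,0,76,-0.6,99.4,95,0,76,-0.6,99.4,95,0,76,-0.6,99.4,95,0,76]';python3 -c "
from h import *
rel(431.5,258.3,190,5.8)"
```

```text
shift [-1.2 99.7 92.5] turn -0.01 | pos [440.6 159.1 342.6] rpy [-1.7995e+02 -1.7000e-01 -1.7421e+02] F [-0.31  0.15  0.49] w 75.2 t 29.75
clock: 30.42
eef_pos: [432.1, 257.0, 249.4]
tool_rot: [-3.141, 0.0, -3.042]
force: [-0.1, -0.0, 0.7]
width: 75.9
shift [ 0.5  1.4 59.4] turn -0.12 | pos [432.1 257.  249.4] rpy [-1.7994e+02  1.0000e-02 -1.7432e+02] F [-0.07 -0.04  0.65] w 75.9 t 30.42
```

```bash
python3 -m jog '[0.3,0.5,12,0,76,0.3,0.5,26,0,76,0.3,0.5,40,0,76,0.3,0.5,52,0,76,0.3,0.5,58,0,76,0.3,0.5,59,0,76,0.3,0.5,59,0,76]';python3 -c "
from h import *
rel(431.5,258.3,190,5.8)
p,d=get_image('wrist');cv2.imwrite('pics/w22.png',p)
rel(431.5,258.3,190,5.8)"
```

```text
clock: 31.0
eef_pos: [431.8, 258.2, 190.7]
tool_rot: [3.141, 0.001, -3.042]
force: [0.4, 0.3, -0.1]
width: 76.2
shift [0.3 0.1 0.7] turn -0.09 | pos [431.8 258.2 190.7] rpy [ 1.7999e+02  4.0000e-02 -1.7429e+02] F [ 0.38  0.34 -0.1 ] w 76.2 t 31.0
shift [ 0.4 -0.1  0.9] turn -0.07 | pos [431.8 258.4 190.9] rpy [ 1.7997e+02  7.0000e-02 -1.7427e+02] F [-0.11  0.04  0.46] w 76.0 t 31.05
```

View pics/w22.png

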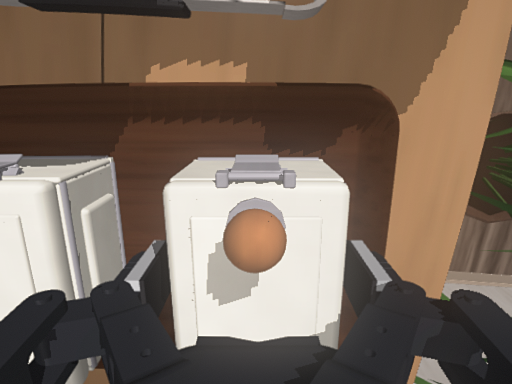

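```bash
python3 -m jog '[0,0,0.5,0,68,0,0,0.5,0,58,0,0,0.5,0,50,0,0,0.5,0,50,0,0,0.5,0,50,0,0,-3,0,50,0,0,-8,0,50,1,-2,-10,0,50,2,-4,-10,0,50,2.5,-6.5,-10,0,50,2.5,-6.5,-10,0,50,2.5,-6.5,-10,0,50,2.5,-6.5,-7,0,50,2.5,-6.5,-3,0,50,2.5,-6.5,0,0,50,2.5,-6.5,0.6,0,50,2.5,-6.5,0.6,0,50]';python3 -c "
from h import *
rel(431.5,258.3,190,5.8)"
```

```text
clock: 32.47
eef_pos: [429.4, 252.2, 190.7]
tool_rot: [-3.141, 0.001, -3.04]
force: [-3.8, -2.1, 13.9]
width: 64.8
shift [-2.7  5.8  0.7] turn -0.0 | pos [429.4 252.2 190.7] rpy [-1.7999e+02  6.0000e-02 -1.7420e+02] F [-3.81 -2.08 13.89] w 64.8 t 32.47
```

```bash
python3 -m jog '[0,0,-0.3,0,66,0,0,-0.3,0,72,0,0,-0.3,0,75,0,0,-0.3,0,75,0,0,-15,0,75,0,0,-45,0,75,0,0,-85,0,75,0,-20,-125,0,75,0,-40,-160,0,75,0,-46,-160,0,75,0,-46,-160,0,75,0,-46,-160,0,75]';python3 - <<'E'
from h import *
np.set_printoptions(precision=4,suppress=True)
for n in('wrist','scene'):
    c=camera_params(n);p,d=get_image(n);W=cloud(d,c).reshape(-1,3)
    for x,y in((429.3,252.2),(441.2,159)):
        a=np.radians(5.7);q=(W[:,:2]-[x,y])@np.array([[np.cos(a),-np.sin(a)],[np.sin(a),np.cos(a)]])
        m=(q[:,0]>-12)&(q[:,0]<36)&(abs(q[:,1])<24)&(abs(W[:,2]-63)<7)
        Q=np.c_[q[m],np.ones(m.sum())];z=W[m,2]
        co=np.linalg.lstsq(Q,z,rcond=None)[0];r=z-Q@co;k=abs(r)<2*r.std();co=np.linalg.lstsq(Q[k],z[k],rcond=None)[0]
        t=W[(abs(q[:,0])<60)&(abs(q[:,1])<45)&(W[:,2]>57)&(W[:,2]<70)]
        print(n,(x,y),m.sum(),co,r.std().round(2),cv2.minAreaRect(t[:,:2].astype(np.float32)))
    cv2.imwrite(f'pics/{n}23.png',p)
p=cv2.imread('pics/scene23.png');cv2.imwrite('pics/s23c.png',cv2.resize(p[100:200,150:270],None,fx=6,fy=6,interpolation=cv2.INTER_CUBIC))
rel(431.5,258.3,190,5.8)
E
```

```text
clock: 33.47
eef_pos: [434.1, 205.9, 349.2]
tool_rot: [3.141, 0.0, -3.042]
force: [-0.5, 0.6, -0.5]
width: 75.3
wrist (429.3, 252.2) 3238 [ 0.0074  0.0186 63.4666] 0.79 ((427.37158203125, 252.707763671875), (89.82039642333984, 60.957847595214844), 6.010861396789551)
wrist (441.2, 159) 3162 [-0.0057  0.0082 62.595 ] 0.81 ((439.0140380859375, 160.05316162109375), (89.80712127685547, 60.105953216552734), 5.741053104400635)
scene (429.3, 252.2) 252 [ 0.003   0.0107 65.1875] 1.47 ((427.69677734375, 250.83554077148438), (91.24028015136719, 64.2060546875), 4.309703350067139)
scene (441.2, 159) 278 [-0.0022  0.021  63.8616] 1.5 ((439.4495544433594, 158.0313720703125), (91.2459716796875, 63.61100769042969), 6.482145309448242)
shift [ -3.4  51.5 158.2] turn 0.04 | pos [433.7 206.8 348.2] rpy [-180.     -0.13 -174.16] F [ 0.16  0.15 -0.57] w 74.9 t 33.57
```

View pics/wrist23.png

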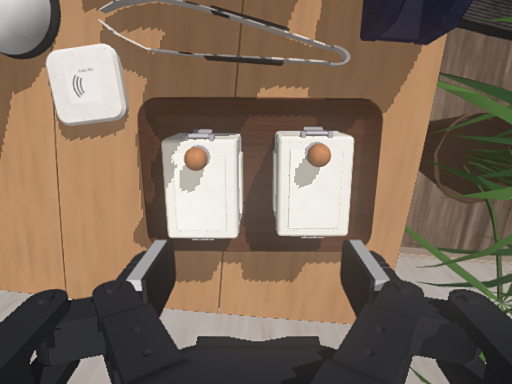

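View pics/s23c.png

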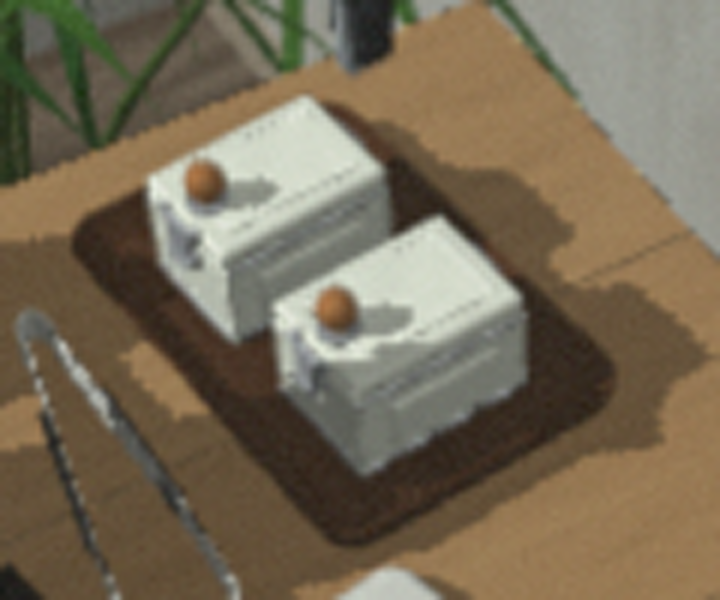

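```bash
python3 - <<'E'
from h import *
np.set_printoptions(precision=4,suppress=True)
for n in('wrist','scene'):
    c=camera_params(n);p,d=get_image(n);W=cloud(d,c).reshape(-1,3)
    a=np.radians(5.7);q=(W[:,:2]-[435.6,207.5])@np.array([[np.cos(a),-np.sin(a)],[np.sin(a),np.cos(a)]])
    m=(abs(W[:,2])<4)&((abs(q[:,1])>116)&(abs(q[:,1])<150)&(abs(q[:,0])<70)|(q[:,0]>80)&(q[:,0]<100)&(abs(q[:,1])<110)|(q[:,0]<-80)&(q[:,0]>-90)&(abs(q[:,1])<110))
    co=np.linalg.lstsq(np.c_[q[m],np.ones(m.sum())],W[m,2],rcond=None)[0];print(n,'counter',m.sum(),co)
    # tray floor
    m=(W[:,2]>2)&(W[:,2]<11)&(abs(q[:,0])<50)&(abs(q[:,1])<90)
    for nm,s in dict(mid=(abs(q[:,1])<8),front=(q[:,0]<-44)).items():
        f=m&s;print(' floor',nm,f.sum(),np.linalg.lstsq(np.c_[q[f],np.ones(f.sum())],W[f,2],rcond=None)[0],W[f,2].std())
    f=m&(q[:,0]<-44)
    for y in range(-80,81,20):
        g=f&(abs(q[:,1]-y)<10);print(y,g.sum(),W[g,2].mean().round(2),end=' | ')
    print()
E
```

```text
wrist counter 13002 [ 0.0009  0.0006 -0.3947]
 floor mid 1640 [ 0.0007 -0.0001  5.8695] 0.7025884950353117
 floor front 1047 [ 0.1672  0.0027 13.769 ] 1.0449460427672794
-80 125 5.67 | -60 101 5.75 | -40 127 5.79 | -20 139 5.77 | 0 137 5.77 | 20 133 6.11 | 40 87 6.24 | 60 68 6.08 | 80 130 6.0 | 
scene counter 1341 [-0.0001  0.0012  0.8817]
 floor mid 34 [0.0095 0.0982 7.335 ] 1.6303959144072906
 floor front 122 [-0.0043  0.002   7.1217] 1.3847146644238675
-80 16 7.45 | -60 17 7.26 | -40 13 7.17 | -20 15 6.98 | 0 11 7.01 | 20 12 7.13 | 40 12 8.01 | 60 13 6.99 | 80 13 7.85 |
```

```bash
python3 - <<'E'
from h import *
np.set_printoptions(precision=1,suppress=True)
a=np.load('pics/scene0W.npy');n='scene';c=camera_params(n);p,d=get_image(n);b=cloud(d,c);p0=cv2.imread('pics/scene0.png')
for nm,(x0,x1,y0,y1) in dict(jar=(230,257,230,258),reader=(194,236,192,226),stand=(260,290,260,315)).items():
    print(nm,cv2.absdiff(p0,p)[y0:y1,x0:x1].mean().round(1),np.nanmean(a[y0:y1,x0:x1],(0,1)),np.nanmean(b[y0:y1,x0:x1],(0,1)))
c=camera_params('wrist');p,d=get_image('wrist');W=cloud(d,c).reshape(-1,3)
for x,y in((400.5,249.3),(412.3,156.1)):
    k=W[(np.hypot(W[:,0]-x,W[:,1]-y)<13)&(W[:,2]>73)];r=np.linalg.lstsq(np.c_[2*k,np.ones(len(k))],(k**2).sum(1),rcond=None)[0];print('knob',r[:3],k[:,2].max())
rel(0,0,0,0)
E
```

```text
jar 4.2 [ 350.4 -112.1   85.5] [ 350.5 -111.9   85.4]
reader 1.9 [367.3  42.8   7.8] [367.3  42.8   7.7]
stand 2.8 [ 370.5 -201.5   24. ] [ 370.6 -201.4   23.9]
knob [393.9 235.7 162.6] 251.41175768642879
knob [403.3 167.1 155.4] 232.54110246499937
shift [ 451.9 -161.4  349.3] turn 5.87 | pos [433.8 206.9 348.4] rpy [-180.    -0.1 -174.1] F [-0.   0.5  0.1] w 74.7 t 33.77
```

```bash
python3 - <<'E'
from h import *
np.set_printoptions(precision=1,suppress=True)
c=camera_params('wrist');p,d=get_image('wrist');W=cloud(d,c).reshape(-1,3)
for x,y in((400.5,249.3),(412.3,156.1)):
    k=W[(np.hypot(W[:,0]-x,W[:,1]-y)<13)&(W[:,2]>73)&(W[:,2]<92)];r=np.linalg.lstsq(np.c_[2*k,np.ones(len(k))],(k**2).sum(1),rcond=None)[0];print('knob',r[:3],len(k))
print(finish_job())
E
```

```text
knob [399.4 249.5  74.8] 455
knob [411.3 157.1  74.4] 455
the job is handed in; nothing more can be done
None
```

Both tins now stand side by side on the tray with their lids caught, and I handed the job in at about 34 s of the 72 s allowed.

- **First tin (nearer the tray):** It was already snapped shut. My first tug gripped the knob too tightly, so it didn't pivot and the tin's rear also came up about 2–3 mm. I set it down, loosened the grip and tugged again. This time the front rose about 10 mm, the rear stayed down and the lid stayed flush. I then carried it by its body to the left side of the tray.
- **Second tin:** Its lid gave on the first tug, at about 0 N with a visible gap. I pressed it down with about 16 N, slightly over the 14 N you called plenty, and it caught. The second tug read about −4 N with about 7° of tilt, and the lid moved with the body. I carried it by its body to the right side of the tray.
- **Correction at the end:** The first tin looked about 1 mm high and leaned about 1°, so I regripped it by the body and moved it about 6 mm toward the middle.

**Last checks:**
- **Position:** Both tins are inside the rim, about 93 mm apart.
- **Lids:** Both knobs are at the caught height (74.8 and 74.4 mm).
- **Bystanders:** The jar, card reader and price stand read within 0.2 mm of where they started.
- **Hand-in:** The gripper was clear of everything.

**Remaining disagreement:** The first tin still reads about 1 mm higher than the second, with a lean of about 1° (about 0.6° for the second). I took this to be an uneven tray floor or measurement error, and left it.

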